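# Hang the caddy, lay the bottle in its cradle

### The job

The steel caddy is parked on top of the bottle cradle. Hang it by the middle of its handle on the hook of the stand so that it hangs freely and about level, then take the bottle off its saucer and gently lay it on its side in the cleared cradle, its neck in the small rest and its body in the large one. Leave both at rest, and do not shift or upset the other things on the bench.

Things in the scene. Friction and masses are not known exactly. Their poses are not given: they have to be found in the camera images.
- caddy: Loose open steel caddy, 0.3 kg, 90 (x) x 170 (y) x 50 mm high, walls 4 mm, standing on the tops of the cradle's rests, lengthwise. Straps at the middle of its short ends carry a straight round wooden handle bar (diameter 12 mm) along y, axis 125 mm above the underside: 160 mm of bar clear between the straps, 69 mm clear height between rims and bar. Origin: centre of underside; z up.
- caddy_handle (a point): Middle of the caddy's handle bar, on the bar's axis, 125 mm above the caddy's underside; axes as the caddy's (bar along y).
- hook: Fixed dark steel stand: base 100 x 100 x 12 mm, post 16 mm thick, 255 mm high. One round arm (8 mm thick) points along the stand's -x, roughly to the robot: it leaves the post 243 mm up, slopes to its lowest point 75 mm from the post (axis 225 mm high), then turns up to its tip 97 mm from the post, top 254 mm high. Origin: foot of the post; z up.
- hook_seat (a point): Where the axis of a hanging handle bar lies: 9 mm above the arm's axis at its lowest point, 75 mm along -x of the stand from the post, 234 mm high; axes as the stand's.
- cradle: Fixed wooden bottle cradle: board 90 (x) x 190 (y) x 12 mm with two V-shaped rests (90 degree V open upwards, 14 mm thick along y), both 66 mm high: the large one (77 mm wide between its tops) at y = +70 mm, the small one (29 mm wide) at y = -70 mm. Origin: centre of the board's underside; z up; long axis y.
- cradle_body (a point): Point above the large rest where the axis of the lying bottle's body passes: 70 mm high, y = +70 mm in the cradle; axes as the cradle's.
- cradle_neck (a point): Point above the small rest where the axis of the lying bottle's neck passes: 70 mm high, y = -70 mm in the cradle; axes as the cradle's.
- bottle: Closed glass bottle with a metal screw cap, 206 mm tall, about 0.33 kg, standing upright on the saucer: round body 60 mm in diameter up to 120 mm, shoulder to 145 mm, neck 26 mm in diameter to 180 mm, cap 34 mm in diameter from 180 to 206 mm. Origin: centre of its underside; z along the bottle to the cap.
- bottle_body (a point): On the bottle's axis 30 mm above its underside: the part that belongs in the large rest.
- bottle_neck (a point): On the bottle's axis 170 mm above its underside, in the neck: the part that belongs in the small rest.
- saucer: Round grey silicone saucer under the bottle, 114 mm across at the rim, 13 mm high, floor 5 mm thick. Origin: centre of its underside.
- pot: Orange plastic plant pot, empty, 90 mm across the rim, 82 mm high, a bystander. Origin: centre of its underside; z up.
- trowel: Steel trowel with a wooden handle lying flat, 270 mm long, 70 mm wide, 25 mm high, a bystander. Origin: at the end of the handle where the steel begins, on the bench; blade along x.
- marker: Flat bamboo plant marker, 150 x 20 x 5 mm, lying flat, a bystander. Origin: centre of its underside; length along x.
- terracotta_pot: Small terracotta pot, 72 mm across the rim, 60 mm high, a bystander. Origin: centre of its underside; z up.
- tin: Closed steel tin, 70 mm in diameter, 65 mm high, a bystander. Origin: centre of its underside; z up.
There are look-alikes about, which are no part of the job. What is shaped like the bottle but orange or pink is not meant.

How it is judged:
By the outcome, as a careful person would: the job done as asked, in the order asked, and still so for the second after the job is handed in, with the robot touching nothing.
It also fails if it takes over 72 s, if anything falls off the work surface, if the arm or the gripper's body presses on something with over 40 N, if the wrist force passes 120 N, or if a joint passes its speed limit or range.

### The arm

A 6-joint arm with a two-finger parallel gripper is mounted at the origin on the work surface. World frame = base frame: x ahead of the robot, y to its left, z up, the work surface at z = 0. Lengths are in m, angles in rad, forces in N, time in s.
With the tool pointing down it reaches from about 0.35 to 0.95 m from the base axis. Payload 17.4 kg.
Tool frame: the origin (TCP) lies at the very end of the fingers, on their centre line; the grasp point (between the pads) lies manip.grip_depth behind it (manip.grip_depth is the distance from the TCP to the grasp point, in m); z points along the fingers, y is the line along which they close (so a half turn about z gives the same grasp; the last joint's range is limited). The gripper opens to 93 mm and grips with 3 to 60 N. Pads are 15 mm wide; open, the fingers measure 128 mm over their backs; the gripper's body (75 mm by 188 mm) begins 65 mm behind the grasp point.
Start: joints at [1.178, 0.116, 1.442, -0, 1.584, -0.038], TCP at [0.235, 0.633, 0.219] pointing down, gripper open.
Joint ranges: [-2.83, 2.83], [-0.83, 2.19], [0.07, 2.5], [-1.14, 4.28], [0.01, 3], [-2.97, 2.97]. Speed limits (rad/s): [1.89, 1.89, 2.22, 3.14, 3.14, 3.14].

### API

Orientations are given as [roll, pitch, yaw] about the fixed x, y, z axes, in that order (R = Rz(yaw) Ry(pitch) Rx(roll)).
In Python, from workcell import sensors, viewer, manip gives the robot as it stands. The module is installed in compiled form; this text tells all that it offers.
- The arm moves only by the tool servo_tool, never from a script. Its argument "motion" is a list that holds one entry, the list of rows, each a list of 7 numbers: the shift along the tool's x, y, z scaled (see below), then the turn, a rotation vector about the tool's x, y, z scaled (see below), then the closure, from -1 (fully open) to 1 (shut). A call has 1 to 12 rows; each row shifts and turns the commanded pose from where the row before left it, along the tool's axes as they then stand; what a row does not reach is not made up. The controller multiplies each number of a shift by 200 mm and each number of a turn by 2 pi rad. A row lasts 1/12 s, in which the tool goes at most 41.7 mm and 7.16 degrees, less where a joint would pass 70% of its speed; a pose out of reach is approached as far as the arm can. A call with a number of a shift or a turn outside -1 to 1 is refused whole. A call with a gripper value outside its range is refused whole. The fingers move at their own pace and stop on an object; "force" is the grip in N (left out, the last holds). Time passes only in rows, so rows that do not move let the fingers close. It gives the time, the measured TCP pose, the force, the opening and the grip force at its end, in the units of the state.
- sensors.observe(): the state, without advancing time (a new reading comes with each control period).
- viewer.grab_frame(name): name is "scene" or "top" or "wrist"; returns a dict with "color" (384x512x3 uint8, red, green, blue), "mtx" (3x3 intrinsics, pixels), "world_from_camera" (4x4, takes a point from camera to world coordinates). Camera axes: x right, y up, looking along -z (the intrinsics and any distortion apply to the point x, -y, -z); pixel columns grow to the right and rows downward; lengths in m; the calibration is good to about 2 mm. A picture is of the moment at which its call begins. There is no depth.
- manip.job_done(): hands the job in; it is judged then, once.
The state is a dict: "time_s": time; "q": joint angles; "qvel": joint speeds; "tau": joint torques, N m; "ee_pos": TCP position; "ee_rot": TCP orientation; "ft_force": force on the tool from outside, world axes, zero at the start; "ft_torque": the same for the moment, N m; "finger_gap": finger opening in m; "grip_force": force on a finger pad.
Only numpy, scipy, OpenCV 4.12 (cv2) and the standard library are available. Lean on these libraries where they do the work, as an engineer would, in place of code of your own. Each camera call takes 0.05 s, during which the arm holds its last target. There are 200 camera calls.

## Working session

There is one attempt and no reset: what is moved stays moved. The work goes in short steps, Python scripts to look and compute and a tool call to move; the robot and the scene stay as the last step left them, time stands still between calls to the robot, and variables do not carry over. Pictures are saved under pics/ and viewed, at most 10 in all, crops included, and the job is handed in when it is done.

Besides the shell and the picture viewer there is one more tool, called after "Call:" by a JSON object that holds its "name" and its "arguments". servo_tool: Moves the arm, as the interface text tells. Its arguments: {"type":"object","properties":{"motion":{"type":"array"},"force":{"type":"number"}},"required":["motion"]}

```bash
mkdir -p pics; cat > h.py <<'E'
import numpy as np, cv2
from workcell import sensors, viewer, manip
def grab(n,f=None):
    g=viewer.grab_frame(n)
    if f: cv2.imwrite('pics/'+f,cv2.cvtColor(g['color'],cv2.COLOR_RGB2BGR))
    np.savez('cam_'+n,**g)
    return g
def load(n): return dict(np.load(f'cam_{n}.npz'))
def ray(g,u,v):
    d=np.linalg.inv(g['mtx'])@[u,v,1]; d=np.array([d[0],-d[1],-d[2]])
    T=g['world_from_camera']; return T[:3,3],T[:3,:3]@d
def plane(g,u,v,z):
    o,d=ray(g,u,v); return o+d*(z-o[2])/d[2]
def proj(g,p):
    T=np.linalg.inv(g['world_from_camera']); c=T[:3,:3]@p+T[:3,3]
    q=g['mtx']@[c[0],-c[1],-c[2]]; return q[:2]/q[2]
E
python3 - <<'E'
from h import *
for n in('scene','top'): g=grab(n,n+'.png'); print(n,g['world_from_camera'].round(3).tolist(),g['mtx'].round(1).tolist())
s=sensors.observe();print(s,manip.grip_depth, [k for k in load('top')])
a=cv2.imread('pics/scene.png');
E
```

```text
scene [[-0.065, -0.522, 0.851, 1.381], [0.998, -0.054, 0.043, 0.027], [0.023, 0.852, 0.524, 0.695], [0.0, 0.0, 0.0, 1.0]] [[370.2, 0.0, 255.7], [0.0, 370.2, 187.3], [0.0, 0.0, 1.0]]
top [[-0.025, 0.996, -0.083, 0.415], [-1.0, -0.025, -0.001, -0.019], [-0.003, 0.083, 0.997, 1.596], [0.0, 0.0, 0.0, 1.0]] [[445.6, 0.0, 252.8], [0.0, 445.6, 190.7], [0.0, 0.0, 1.0]]
{'time_s': 0.1, 'q': array([ 1.17819275e+00,  1.16431918e-01,  1.44218835e+00,  2.44252747e-05,
        1.58402638e+00, -3.77846882e-02]), 'qvel': array([ 1.28625870e-03, -9.70911590e-05, -1.74096199e-03, -1.06852396e-03,
       -7.30245732e-04, -1.69730850e-03]), 'tau': array([ 1.40093241e-03, -7.22897172e+01, -6.23867011e+01,  7.82044977e-02,
        2.26644723e-02, -3.71080660e-05]), 'ee_pos': array([0.23442848, 0.63278272, 0.2179894 ]), 'ee_rot': array([-3.14054033e+00, -6.42216957e-05,  2.78677404e+00]), 'ft_force': array([-0.04436699,  1.36399726, -0.6253994 ]), 'ft_torque': array([-0.00524268, -0.02763611,  0.02104109]), 'grip_force': 0.0, 'finger_gap': 0.09276256686188925} 0.0188 ['color', 'mtx', 'world_from_camera']
```

View pics/scene.png

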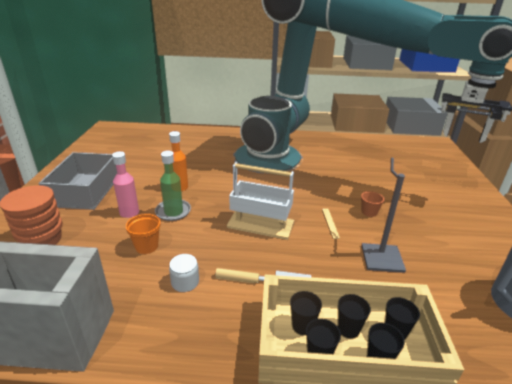

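View pics/top.png

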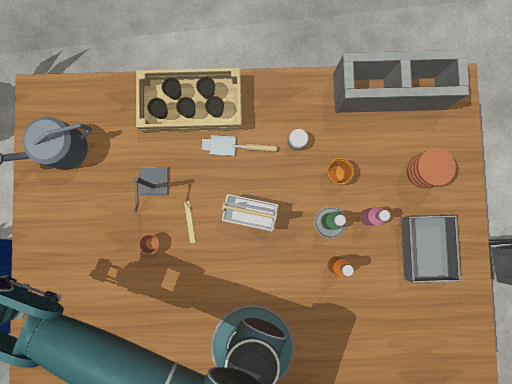

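```bash
python3 - <<'E'
import cv2
a=cv2.imread('pics/top.png')[150:260,125:365]; cv2.imwrite('pics/topc.png',cv2.resize(a,None,fx=3.333,fy=3.333,interpolation=cv2.INTER_CUBIC))
a=cv2.imread('pics/scene.png')[120:280,150:416]; cv2.imwrite('pics/scenec.png',cv2.resize(a,None,fx=3,fy=3,interpolation=cv2.INTER_CUBIC))
E
```

```text
(no output)
```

View pics/topc.png

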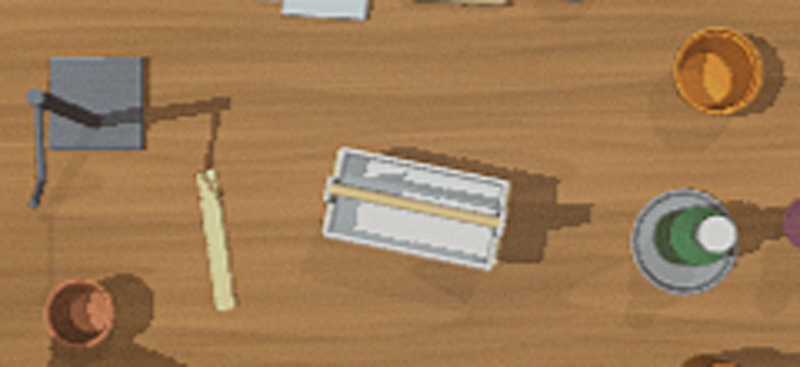

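View pics/scenec.png

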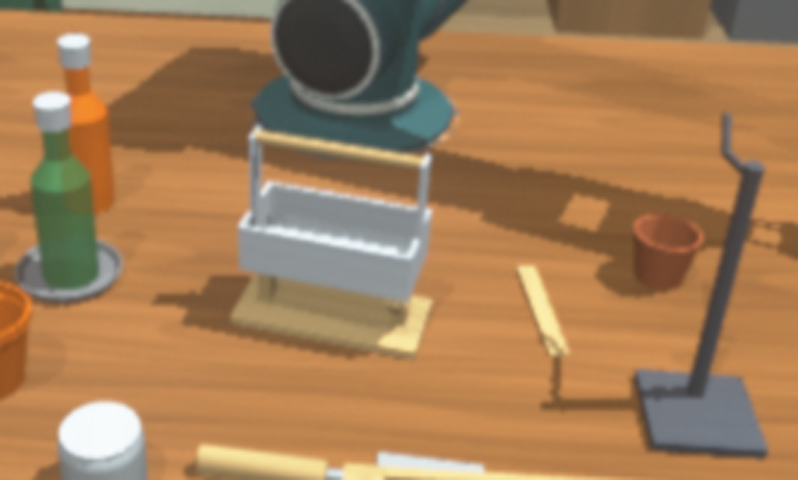

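Top crop: the caddy stands on the cradle with its handle from (330,188) to (500,221). The stand's hook arm runs from the post (37,98) to the tip (36,203). The green bottle on the saucer has its cap at (717,234).

Bottle candidates in the top view are green (333,220), pink (376,216) and orange (343,268). Only the green one stands on a grey saucer and it is neither orange nor pink, so it is the one meant; both crops confirm this.

```bash
python3 - <<'E'
from h import *
t,s=load('top'),load('scene')
T=lambda x,y:((x+.5)/3.3333+125-.5,(y+.5)/3.3333+150-.5)
S=lambda x,y:((x+.5)/3+150-.5,(y+.5)/3+120-.5)
def tri(a,b):
    o1,d1=ray(t,*a);o2,d2=ray(s,*b)
    k=np.linalg.lstsq(np.c_[d1,-d2],o2-o1,rcond=None)[0]
    p,q=o1+k[0]*d1,o2+k[1]*d2
    return ((p+q)/2).round(4),round(np.linalg.norm(p-q),4)
print('h+y',tri(T(330,188),S(428,158)));print('h-y',tri(T(500,221),S(257,135)))
print('tip',tri(T(36,203),S(727,117)));print('post',tri(T(37,98),S(748,168)));
print('cap',tri(T(717,234),S(52,102)))
print('base c',plane(t,*T(97,103.5),.012)); print('base corners',[plane(t,*T(*c),.012).round(4) for c in((50,57),(143,57),(143,150),(52,150))])
print('rim',[plane(t,*T(*c),.116).round(4) for c in((343,149),(509,182),(492,268),(325,236))])
# masks
hsv=cv2.cvtColor(t['color'],cv2.COLOR_RGB2HSV)
def big(m,box,z,n):
    x0,y0,x1,y1=box; M=np.zeros_like(m);M[y0:y1,x0:x1]=m[y0:y1,x0:x1]
    c=max(cv2.findContours(M,cv2.RETR_EXTERNAL,cv2.CHAIN_APPROX_NONE)[0],key=cv2.contourArea)
    h=cv2.convexHull(c); e=cv2.minAreaRect(c); (x,y),r=cv2.minEnclosingCircle(c)
    print(n,e,(x,y,r),plane(t,x,y,z).round(4),'rectc',plane(t,*e[0],z).round(4))
gray=((hsv[...,1]<70)).astype(np.uint8)*255
big(gray,(305,195,352,245),.013,'saucer')
base=((hsv[...,1]<110)&(hsv[...,0]>80)).astype(np.uint8)*255
big(base,(139,160,172,200),.012,'base')
big(gray,(215,185,285,240),.116,'caddy rim')
sh=cv2.cvtColor(s['color'],cv2.COLOR_RGB2HSV)
w=((sh[...,1]<40)&(sh[...,2]>170)).astype(np.uint8)
ys,xs=np.nonzero(w[145:170,155:180]);print('cap scene',xs.min()+155,xs.max()+155,ys.min()+145,ys.max()+145)
w=((hsv[...,1]<40)&(hsv[...,2]>170)).astype(np.uint8)
ys,xs=np.nonzero(w[210:232,332:352]);print('cap top',xs.mean()+332,ys.mean()+210,len(xs)); print(plane(t,xs.mean()+332,ys.mean()+210,.209))
E
```

```text
h+y (array([0.4849, 0.078 , 0.1983]), np.float64(0.0068))
h-y (array([ 0.4496, -0.0826,  0.1943]), np.float64(0.0043))
tip (array([0.476 , 0.3406, 0.2504]), np.float64(0.0054))
post (array([0.571 , 0.3364, 0.2523]), np.float64(0.0005))
cap (array([ 0.4318, -0.2837,  0.2096]), np.float64(0.0039))
base c [0.59121544 0.33532284 0.012     ]
base corners [array([0.6428, 0.3856, 0.012 ]), array([0.6402, 0.2855, 0.012 ]), array([0.5399, 0.2864, 0.012 ]), array([0.5424, 0.3838, 0.012 ])]
rim [array([0.5276, 0.0664, 0.116 ]), array([ 0.4904, -0.0985,  0.116 ]), array([ 0.4054, -0.0791,  0.116 ]), array([0.4413, 0.0861, 0.116 ])]
saucer ((330.0000305175781, 222.00003051757812), (31.11269760131836, 31.11269760131836), 45.0) (329.9558410644531, 222.21731567382812, 16.19675064086914) [ 0.4272 -0.2884  0.013 ] rectc [ 0.428  -0.2886  0.013 ]
base ((153.5, 180.5), (27.0, 27.0), 90.0) (153.5, 180.5, 19.091981887817383) [0.592  0.3362 0.012 ] rectc [0.592  0.3362 0.012 ]
caddy rim ((248.97097778320312, 212.14108276367188), (54.90720748901367, 27.828102111816406), 11.633633613586426) (249.5, 212.0, 28.814157485961914) [ 0.467  -0.0053  0.116 ] rectc [ 0.4666 -0.0035  0.116 ]
cap scene 161 172 151 156
cap top 339.7608695652174 219.66304347826087 92
[ 0.43283899 -0.28583049  0.209     ]
```

```bash
cat >> h.py <<'E'
from scipy.spatial.transform import Rotation as Ro
def pose():
    s=sensors.observe(); return np.array(s['ee_pos']),Ro.from_euler('xyz',s['ee_rot'])
def down(yawdeg): return Ro.from_euler('xyz',[np.pi,0,np.radians(yawdeg)])
def plan(p1,R1,n,p0=None,R0=None):
    """constant row, n times, from the present pose to the target"""
    if p0 is None: p0,R0=pose()
    w=(R0.inv()*R1).as_rotvec()/n; M=sum(Ro.from_rotvec(w*k).as_matrix() for k in range(n))
    d=np.linalg.solve(M,R0.inv().apply(np.array(p1)-p0))
    print(n,'rows',(d/.2).round(4).tolist(),(w/2/np.pi).round(5).tolist(),'| mm/row %.1f deg/row %.2f'%(np.linalg.norm(d)*1e3,np.degrees(np.linalg.norm(w))))
E
python3 - <<'E'
from h import *
p0,R0=pose()
a=[.36,.25,.33]
plan(a,R0,12); plan([.461,-.03,.33],down(77.5),12,np.array(a),R0)
E
```

```text
12 rows [-0.1045, -0.1314, -0.0465] [0.0, 0.0, 0.0] | mm/row 34.8 deg/row 0.00
12 rows [-0.1322, -0.0285, 0.0] [-1e-05, 1e-05, 0.01902] | mm/row 27.0 deg/row 6.85
```

Call:
{"name": "servo_tool", "arguments": {"motion": [[[-0.1045,-0.1314,-0.0465,0,0,0,-1],[-0.1045,-0.1314,-0.0465,0,0,0,-1],[-0.1045,-0.1314,-0.0465,0,0,0,-1],[-0.1045,-0.1314,-0.0465,0,0,0,-1],[-0.1045,-0.1314,-0.0465,0,0,0,-1],[-0.1045,-0.1314,-0.0465,0,0,0,-1],[-0.1045,-0.1314,-0.0465,0,0,0,-1],[-0.1045,-0.1314,-0.0465,0,0,0,-1],[-0.1045,-0.1314,-0.0465,0,0,0,-1],[-0.1045,-0.1314,-0.0465,0,0,0,-1],[-0.1045,-0.1314,-0.0465,0,0,0,-1],[-0.1045,-0.1314,-0.0465,0,0,0,-1]]]}}

```text
time_s: 1.1
ee_pos: [0.3601, 0.2485, 0.3306]
ee_rot: [3.142, 0.0, 2.787]
ft_force: [0.3, 0.2, 0.5]
finger_gap: 0.0927
grip_force: 0.0
```

Call:
{"name": "servo_tool", "arguments": {"motion": [[[-0.132,-0.0285,0,0,0,0.019,-1],[-0.132,-0.0285,0,0,0,0.019,-1],[-0.132,-0.0285,0,0,0,0.019,-1],[-0.132,-0.0285,0,0,0,0.019,-1],[-0.132,-0.0285,0,0,0,0.019,-1],[-0.132,-0.0285,0,0,0,0.019,-1],[-0.132,-0.0285,0,0,0,0.019,-1],[-0.132,-0.0285,0,0,0,0.019,-1],[-0.132,-0.0285,0,0,0,0.019,-1],[-0.132,-0.0285,0,0,0,0.019,-1],[-0.132,-0.0285,0,0,0,0.019,-1],[-0.132,-0.0285,0,0,0,0.019,-1]]]}}

```text
time_s: 2.1
ee_pos: [0.461, -0.0307, 0.3298]
ee_rot: [-3.141, 0.0, 1.348]
ft_force: [0.4, -0.2, -0.8]
finger_gap: 0.0931
grip_force: 0.0
```

Call:
{"name": "servo_tool", "arguments": {"motion": [[[0,0,0,0,0,0,-1],[0,0,0,0,0,0,-1]]]}}

```text
time_s: 2.27
ee_pos: [0.4609, -0.0303, 0.3302]
ee_rot: [-3.142, -0.0, 1.353]
ft_force: [-0.5, 0.9, 0.8]
finger_gap: 0.0928
grip_force: 0.0
```

```bash
python3 - <<'E'
from h import *
g=grab('wrist','w1.png'); p,R=pose(); print(p,R.as_euler('xyz',degrees=True), sensors.observe()['q'].round(3))
print(g['world_from_camera'].round(3).tolist(), g['mtx'].round(1).tolist())
E
```

```text
[ 0.4611306  -0.02950756  0.33015482] [-1.79997659e+02 -1.13304422e-02  7.76363158e+01] [-0.119 -0.358  1.695  0.     1.804  0.097]
[[0.976, 0.208, 0.063, 0.48], [-0.217, 0.933, 0.288, 0.049], [0.001, -0.295, 0.956, 0.496], [0.0, 0.0, 0.0, 1.0]] [[332.5, 0.0, 255.3], [0.0, 332.5, 190.5], [0.0, 0.0, 1.0]]
```

View pics/w1.png

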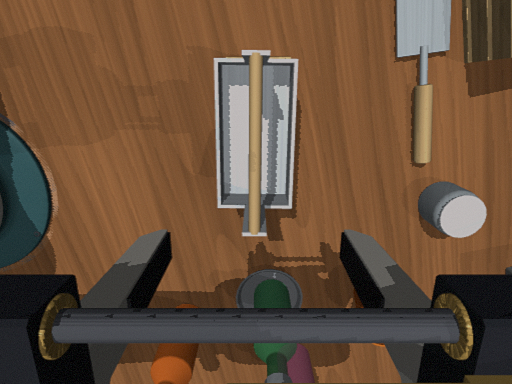

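The wrist view shows the bar running from (256,54) to (255,234), square to the fingers and midway between them (x≈255).

```bash
python3 - <<'E'
from h import *
g=load('wrist')
a,b=plane(g,256,53,.191),plane(g,254.7,235,.191); print(a,b,np.linalg.norm(a-b)); m=(a+b)/2; u=(a-b)/np.linalg.norm(a-b)
ang=np.degrees(np.arctan2(u[1],u[0])); print('mid',m,ang)
r=[plane(g,*c,.116)for c in((215,59),(298,59),(292,207),(219,207))]; print('rim mid',np.mean(r,0))
q=m-.026*u; q[2]=.172; print(q); plan(q,down(ang),6)
E
```

```text
[0.48688717 0.07708135 0.191     ] [ 0.44897196 -0.08794508  0.191     ] 0.16932597773821442
mid [ 0.46792956 -0.00543187  0.191     ] 77.0607134013572
rim mid [ 0.4691113  -0.00383934  0.116     ]
[ 0.46210768 -0.03077167  0.172     ]
6 rows [-0.0009, 0.001, 0.1318] [-0.0, -1e-05, 0.00027] | mm/row 26.4 deg/row 0.10
```

Call:
{"name": "servo_tool", "arguments": {"motion": [[[-0.001,0.001,0.15,0,0,0.0003,-1],[-0.001,0.001,0.15,0,0,0.0003,-1],[-0.001,0.001,0.15,0,0,0.0003,-1],[-0.001,0.001,0.15,0,0,0.0003,-1],[-0.001,0.001,0.12,0,0,0.0003,-1],[-0.001,0.001,0.07,0,0,0.0003,-1],[0,0,0,0,0,0,1],[0,0,0,0,0,0,1],[0,0,0,0,0,0,1],[0,0,0,0,0,0,1],[0,0,0,0,0,0,1],[0,0,0,0,0,0,1]]], "force": 55}}

```text
time_s: 3.32
ee_pos: [0.4624, -0.0309, 0.1731]
ee_rot: [3.14, -0.0, 1.343]
ft_force: [0.1, 1.4, 0.5]
finger_gap: 0.0575
grip_force: 0.0
```

Call:
{"name": "servo_tool", "arguments": {"motion": [[[0,0,0,0,0,0,1],[0,0,0,0,0,0,1],[0,0,0,0,0,0,1],[0,0,0,0,0,0,1]]]}}

```text
time_s: 3.65
ee_pos: [0.462, -0.0309, 0.1723]
ee_rot: [-3.142, -0.0, 1.343]
ft_force: [-0.1, -0.2, -0.2]
finger_gap: 0.0308
grip_force: 0.0
```

Call:
{"name": "servo_tool", "arguments": {"motion": [[[0,0,0,0,0,0,1],[0,0,0,0,0,0,1],[0,0,0,0,0,0,1],[0,0,0,0,0,0,1],[0,0,0,0,0,0,1],[0,0,0,0,0,0,1]]]}}

```text
time_s: 4.15
ee_pos: [0.462, -0.0309, 0.1722]
ee_rot: [-3.141, 0.0, 1.343]
ft_force: [0.0, 0.1, -0.1]
finger_gap: 0.0104
grip_force: 55.0
```

Call:
{"name": "servo_tool", "arguments": {"motion": [[[0,0,-0.02,0,0,0,1],[0,0,-0.04,0,0,0,1],[0,0,-0.06,0,0,0,1],[0,0,-0.07,0,0,0,1],[0,0,-0.07,0,0,0,1],[0,0,-0.07,0,0,0,1],[0,0,-0.06,0,0,0,1],[0,0,-0.04,0,0,0,1],[0,0,-0.02,0,0,0,1],[0,0,0,0,0,0,1],[0,0,0,0,0,0,1],[0,0,0,0,0,0,1]]]}}

```text
time_s: 5.15
ee_pos: [0.4619, -0.0309, 0.2615]
ee_rot: [-3.14, 0.0, 1.343]
ft_force: [0.7, 0.8, -3.7]
finger_gap: 0.0108
grip_force: 55.0
```

```bash
python3 - <<'E'
from h import *
s=sensors.observe(); print(s['ft_force'],s['ft_torque'],s['finger_gap'],s['grip_force'])
a=grab('top')['color'][150:260,125:365]; b=grab('scene')['color'][120:280,190:410];w=grab('wrist')['color']
c=np.zeros((600,800,3),np.uint8); c[:275,:600]=cv2.resize(a,(600,275),interpolation=cv2.INTER_CUBIC); c[280:600,:440]=cv2.resize(b,(440,320),interpolation=cv2.INTER_CUBIC); c[330:600,440:]=w[10:280,100:460]
cv2.imwrite('pics/l1.png',c[...,::-1])
E
```

```text
[ 0.66265155  0.79081881 -3.72626005] [-0.11935942  0.13408674 -0.0162188 ] 0.010797541605224314 54.99903202056885
```

View pics/l1.png

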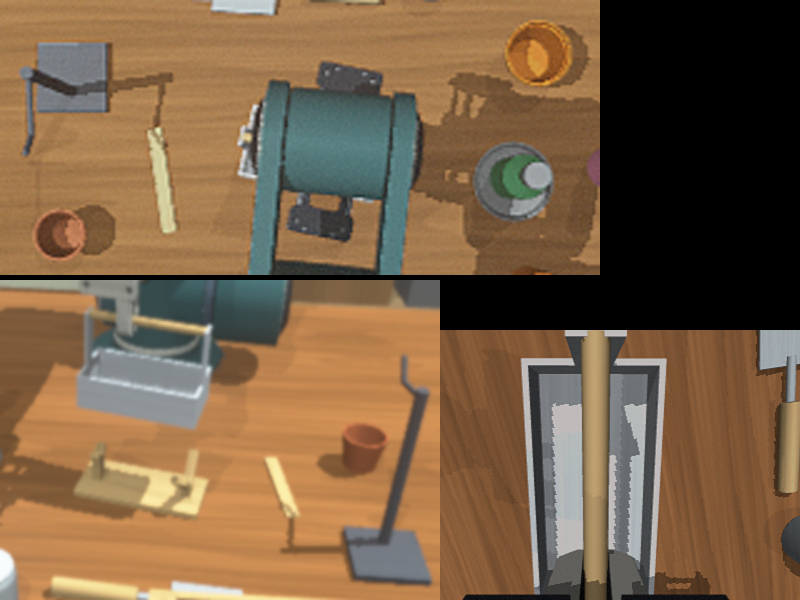

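```bash
python3 - <<'E'
from h import *
u=np.array([np.cos(np.radians(88)),np.sin(np.radians(88)),0])
q=np.array([.378,.339,.2615])-.026*u; print(q); plan(q,down(88),20)
E
```

```text
[0.37709261 0.31301584 0.2615    ]
20 rows [0.0824, -0.0327, 0.0001] [-1e-05, -0.0, -0.00154] | mm/row 17.7 deg/row 0.55
```

Call:
{"name": "servo_tool", "arguments": {"motion": [[[0.02,-0.008,0,0,0,-0.0004,1],[0.041,-0.016,0,0,0,-0.0008,1],[0.062,-0.025,0,0,0,-0.0012,1],[0.0824,-0.0327,0,0,0,-0.0015,1],[0.0824,-0.0327,0,0,0,-0.0015,1],[0.0824,-0.0327,0,0,0,-0.0015,1],[0.0824,-0.0327,0,0,0,-0.0015,1],[0.0824,-0.0327,0,0,0,-0.0015,1],[0.0824,-0.0327,0,0,0,-0.0015,1],[0.0824,-0.0327,0,0,0,-0.0015,1],[0.0824,-0.0327,0,0,0,-0.0015,1],[0.0824,-0.0327,0,0,0,-0.0015,1]]]}}

```text
time_s: 6.3
ee_pos: [0.4252, 0.153, 0.2622]
ee_rot: [-3.142, -0.0, 1.444]
ft_force: [-0.4, -0.1, -3.0]
finger_gap: 0.0101
grip_force: 55.0
```

Call:
{"name": "servo_tool", "arguments": {"motion": [[[0.0824,-0.0327,0,0,0,-0.0015,1],[0.0824,-0.0327,0,0,0,-0.0015,1],[0.0824,-0.0327,0,0,0,-0.0015,1],[0.0824,-0.0327,0,0,0,-0.0015,1],[0.0824,-0.0327,0,0,0,-0.0015,1],[0.0824,-0.0327,0,0,0,-0.0015,1],[0.0824,-0.0327,0,0,0,-0.0015,1],[0.0824,-0.0327,0,0,0,-0.0015,1],[0.062,-0.025,0,0,0,-0.0012,1],[0.041,-0.016,0,0,0,-0.0008,1],[0.02,-0.008,0,0,0,-0.0004,1],[0,0,0,0,0,0,1]]]}}

```text
time_s: 7.3
ee_pos: [0.3772, 0.3134, 0.2621]
ee_rot: [-3.141, 0.0, 1.535]
ft_force: [0.4, -0.5, -3.1]
finger_gap: 0.01
grip_force: 55.0
```

```bash
python3 - <<'E'
from h import *
p,R=pose(); print(p,R.as_euler('xyz',degrees=True))
a=grab('top')['color'][150:270,110:290]; b=grab('scene')['color'][90:280,240:440];w=grab('wrist')['color']
c=np.zeros((600,800,3),np.uint8); c[:210,:315]=cv2.resize(a,(315,210),interpolation=cv2.INTER_CUBIC); c[220:600,:400]=cv2.resize(b,(400,380),interpolation=cv2.INTER_CUBIC); c[:384,404:]=w[:,100:496]
t=load('top')['color'][230:260,185:285]
cv2.imwrite('pics/l2.png',c[...,::-1])
E
```

```text
[0.37719226 0.31338355 0.26214347] [-1.79987795e+02  4.66235183e-03  8.79226997e+01]
```

View pics/l2.png

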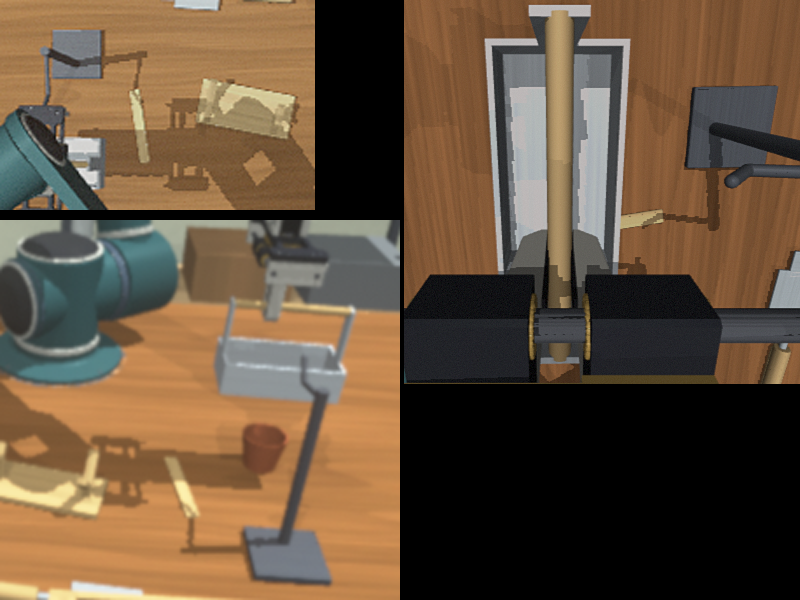

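The composite shows the caddy held level at the staging spot. In the wrist view the hook tip is at (434,181) and the stand base corners run from (589,88) to (582,167). The cradle is now clear at top-view px ≈(248,212).

```bash
python3 - <<'E'
from h import *
g=load('wrist'); s=load('scene'); t=load('top')
C=lambda x,y:(x-304,y)
tip=plane(g,*C(737,181),.252); print('tip',tip)
print('base',[plane(g,*C(*c),.012).round(4) for c in((693,88),(777,86),(686,167),(767,167))])
S=lambda x,y:(240+x/2-.25,90+(y-220)/2-.25)
o1,d1=ray(g,*C(737,181)); o2,d2=ray(s,*S(306,358)); k=np.linalg.lstsq(np.c_[d1,-d2],o2-o1,rcond=None)[0]; print('tri tip',o1+k[0]*d1,o2+k[1]*d2)
a=plane(g,*C(560,12),.2809); b=plane(g,*C(559,355),.2809); print('bar ends',a,b)
# bar angle from bar edges
for v in (40,120,200): print(v,plane(g,*C(560-(v>150)*.0,v),.2809))
# post in top view unoccluded: post top, arm
print('post top',plane(t,110+48/1.75-.2,150+51/1.75-.2,.255))
print('arm tip-ish top', plane(t,110+47/1.75,150+100/1.75,.237))
for n,p in(('handle +y',S(350,312)),('handle -y',S(233,302))):print(n,p)
E
```

```text
tip [0.47796817 0.34143801 0.252     ]
base [array([0.5421, 0.3878, 0.012 ]), array([0.6422, 0.3863, 0.012 ]), array([0.5409, 0.291 , 0.012 ]), array([0.6448, 0.287 , 0.012 ])]
tri tip [0.47775254 0.34155648 0.25239642] [0.47885383 0.34435522 0.25215905]
bar ends [0.38346549 0.42297569 0.2809    ] [0.37656013 0.25438234 0.2809    ]
40 [0.3830797  0.41274423 0.2809    ]
120 [0.38187368 0.38075953 0.2809    ]
200 [0.38048686 0.34397966 0.2809    ]
post top [0.57079313 0.33097662 0.255     ]
arm tip-ish top [0.48628263 0.33713854 0.237     ]
handle +y (414.75, 135.75)
handle -y (356.25, 130.75)
```

Call:
{"name": "servo_tool", "arguments": {"motion": [[[0.001,0.02,0.01,0,0,0,1],[0.0022,0.045,0.01,0,0,0,1],[0.003,0.06,0.01,0,0,0,1],[0.0035,0.07,0,0,0,0,1],[0.0035,0.07,0,0,0,0,1],[0.0035,0.07,0,0,0,0,1],[0.0035,0.07,0,0,0,0,1],[0.0035,0.07,0,0,0,0,1],[0.003,0.06,0,0,0,0,1],[0.0022,0.045,0,0,0,0,1],[0.001,0.02,0,0,0,0,1],[0,0,0,0,0,0,1]]]}}

```text
time_s: 8.45
ee_pos: [0.4986, 0.314, 0.2558]
ee_rot: [-3.141, 0.0, 1.533]
ft_force: [-0.6, -0.0, -3.5]
finger_gap: 0.0104
grip_force: 55.0
```

```bash
python3 - <<'E'
from h import *
s=sensors.observe();p,R=pose(); print(p,R.as_euler('xyz',degrees=True),s['ft_force'])
b=grab('scene')['color'][100:260,330:450];w=grab('wrist')['color']
c=np.zeros((560,800,3),np.uint8); c[:,:420]=cv2.resize(b,(420,560),interpolation=cv2.INTER_CUBIC); c[:384,424:]=w[:,100:476]
cv2.imwrite('pics/l3.png',c[...,::-1])
E
```

```text
[0.4986037  0.31402127 0.25575714] [-1.79966627e+02  2.51432898e-02  8.78138911e+01] [-0.60750892 -0.02389083 -3.46628626]
```

View pics/l3.png

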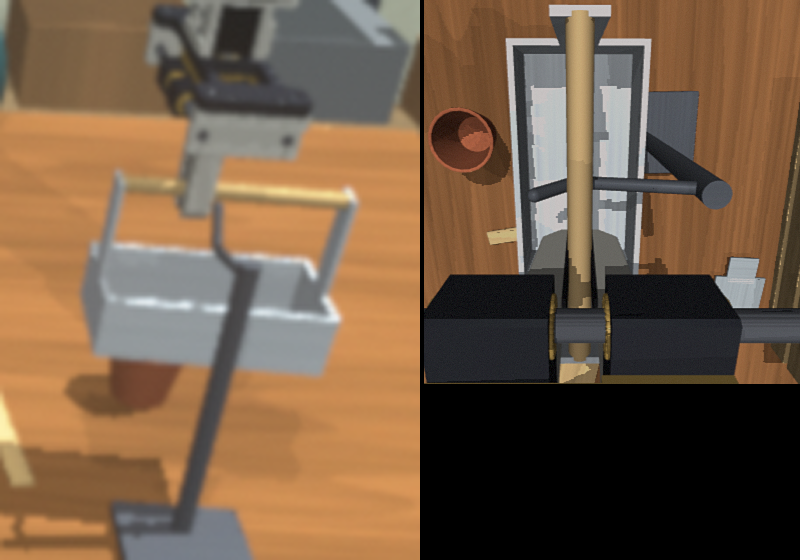

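The wrist view shows the arm passing under the bar between bar and box: tip at px (213,195), low point ≈(246,184), post top (390,193). The caddy hangs level.

```bash
python3 - <<'E'
from h import *
g=load('wrist')
C=lambda x,y:(x-324,y)
print('tip',plane(g,*C(536,195),.252)); print('low',plane(g,*C(570,184),.226)); print('post',plane(g,*C(714,193),.255))
print('bar +y end',plane(g,*C(581,12),.2746)); print('bar at y=.34',[plane(g,*C(580,v),.2746).round(4) for v in(180,200,220)])
E
```

```text
tip [0.47705655 0.34164899 0.252     ]
low [0.49456801 0.33965087 0.226     ]
post [0.5713753  0.34008876 0.255     ]
bar +y end [0.50424418 0.42458837 0.2746    ]
bar at y=.34 [array([0.5012, 0.3553, 0.2746]), array([0.5008, 0.3456, 0.2746]), array([0.5005, 0.3355, 0.2746])]
```

Call:
{"name": "servo_tool", "arguments": {"motion": [[[0,-0.005,0.015,0,0,0,1],[0,-0.005,0.02,0,0,0,1],[0,0,0.025,0,0,0,1],[0,0,0.025,0,0,0,1],[0,0,0.025,0,0,0,1],[0,0,0.025,0,0,0,1],[0,0,0.02,0,0,0,1],[0,0,0.015,0,0,0,1],[0,0,0.01,0,0,0,1],[0,0,0,0,0,0,1]]]}}

```text
time_s: 9.38
ee_pos: [0.496, 0.3143, 0.2202]
ee_rot: [3.141, -0.0, 1.533]
ft_force: [2.7, -0.1, -1.8]
finger_gap: 0.0104
grip_force: 55.0
```

Call:
{"name": "servo_tool", "arguments": {"motion": [[[0,0,0.005,0,0,0,1],[0,0,0.005,0,0,0,1],[0,0,0.005,0,0,0,1],[0,0,0,0,0,0,1]]]}}

```text
time_s: 9.72
ee_pos: [0.4964, 0.3144, 0.2182]
ee_rot: [3.14, -0.001, 1.533]
ft_force: [5.4, -0.8, 5.2]
finger_gap: 0.0106
grip_force: 55.0
```

Call:
{"name": "servo_tool", "arguments": {"motion": [[[0,0.005,0,0,0,0,1],[0,0.005,0,0,0,0,1],[0,0.005,0,0,0,0,1],[0,0,0,0,0,0,1]]]}}

```text
time_s: 10.05
ee_pos: [0.4988, 0.3142, 0.2169]
ee_rot: [-3.141, 0.0, 1.533]
ft_force: [1.6, 0.1, 0.9]
finger_gap: 0.0106
grip_force: 55.0
```

Call:
{"name": "servo_tool", "arguments": {"motion": [[[0,0,0.005,0,0,0,1],[0,0,0,0,0,0,1]]]}}

```text
time_s: 10.22
ee_pos: [0.4988, 0.3142, 0.2162]
ee_rot: [3.142, 0.0, 1.533]
ft_force: [1.2, -0.8, 3.8]
finger_gap: 0.0105
grip_force: 55.0
```

Call:
{"name": "servo_tool", "arguments": {"motion": [[[0,0,0,0,0,0,0.7],[0,0,0,0,0,0,0.4],[0,0,0,0,0,0,0],[0,0,0,0,0,0,0],[0,0,0,0,0,0,0],[0,0,0,0,0,0,0],[0,0,0,0,0,0,0],[0,0,0,0,0,0,0]]]}}

```text
time_s: 10.88
ee_pos: [0.4988, 0.3142, 0.2162]
ee_rot: [-3.142, 0.0, 1.533]
ft_force: [-0.7, -0.3, 0.3]
finger_gap: 0.0462
grip_force: 0.0
```

Call:
{"name": "servo_tool", "arguments": {"motion": [[[0,0,-0.02,0,0,0,0],[0,0,-0.03,0,0,0,0],[0,0,-0.04,0,0,0,0],[0,0,-0.08,0,0,0,0],[0,0,-0.1,0,0,0,0],[0,0,-0.15,0,0,0,0],[0,0,-0.15,0,0,0,0],[0,0,-0.1,0,0,0,0]]]}}

```text
time_s: 11.55
ee_pos: [0.4988, 0.3142, 0.3543]
ee_rot: [3.139, -0.002, 1.533]
ft_force: [-0.1, 0.6, 0.3]
finger_gap: 0.0463
grip_force: 0.0
```

```bash
python3 - <<'E'
from h import *
s=sensors.observe();p,R=pose(); print(p,s['q'].round(3),s['ft_force'])
b=grab('scene')['color'][120:270,320:440];a=grab('top')['color'][185:240,215:285]; w=grab('scene')['color'][180:240,220:300]
r=grab('scene')['color'][140:240,100:220]
c=np.zeros((600,800,3),np.uint8); c[:450,:360]=cv2.resize(b,(360,450),interpolation=cv2.INTER_CUBIC); c[:330,365:785]=cv2.resize(a,(420,330),interpolation=cv2.INTER_CUBIC); c[335:575,365:685]=cv2.resize(w,(320,240),interpolation=cv2.INTER_CUBIC)
cv2.imwrite('pics/l4.png',c[...,::-1])
E
```

```text
[0.49880048 0.31418334 0.35428758] [ 0.519 -0.075  1.419 -0.     1.795  0.556] [-0.14615829  0.59023329  0.33577764]
```

View pics/l4.png

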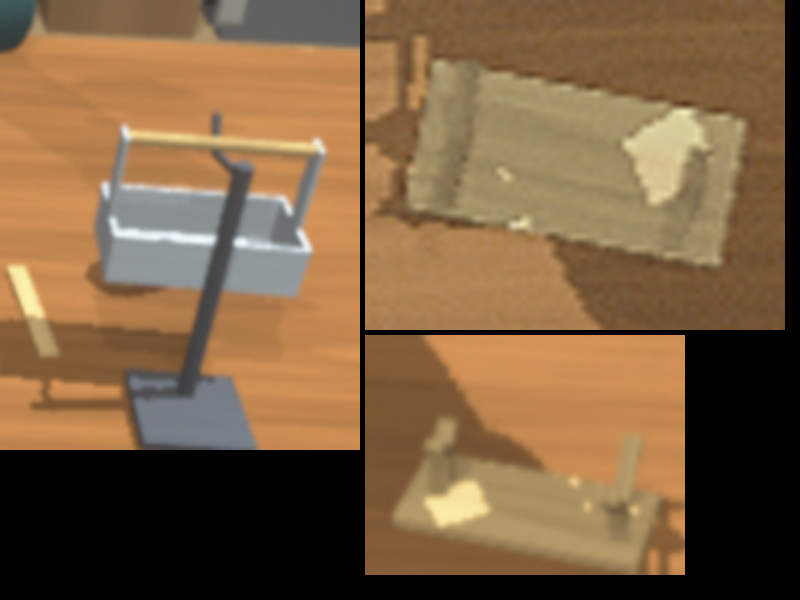

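The caddy hangs freely and level on the hook. The cradle's wide rest is at the +y end (crop x≈450) and its narrow rest at the −y end, so the bottle's neck goes towards −y.

```bash
cat > kin.py <<'E'
import numpy as np
from scipy.optimize import least_squares
from scipy.spatial.transform import Rotation as Ro
D=[([1.17819275,.116431918,1.44218835,0,1.58402638,-.0377846882],[.23442848,.63278272,.2179894]),
([-.119,-.358,1.695,0,1.804,.097],[.4611306,-.02950756,.33015482]),([.519,-.075,1.419,0,1.795,.556],[.49880048,.31418334,.35428758])]
f=lambda P:np.concatenate([[P[0]+P[1]*np.sin(q[1])+P[2]*np.sin(q[1]+q[2])-np.hypot(*p[:2]),P[3]+P[1]*np.cos(q[1])+P[2]*np.cos(q[1]+q[2])-p[2]] for q,p in D])
FIT=least_squares(f,[0,.4,.4,.2])
P=FIT.x
def fk(q,d=.25,s4=1):
    R=Ro.from_euler('z',q[0])*Ro.from_euler('y',q[1]+q[2])*Ro.from_euler('z',s4*q[3])*Ro.from_euler('y',q[4])*Ro.from_euler('z',q[5]+np.pi/2)
    w=Ro.from_euler('z',q[0]).apply([P[0]+P[1]*np.sin(q[1])+P[2]*np.sin(q[1]+q[2]),0,P[3]+d+P[1]*np.cos(q[1])+P[2]*np.cos(q[1]+q[2])])
    return w+R.apply([0,0,d]),R
lo=np.array([-2.83,-.83,.07,-1.14,.01,-2.97])+.03;hi=np.array([2.83,2.19,2.5,4.28,3,2.97])-.03
def ik(p,R,q0,**k):
    g=lambda q:np.r_[5*(fk(q,**k)[0]-p),(fk(q,**k)[1].inv()*R).as_rotvec()]
    r=least_squares(g,np.clip(q0,lo,hi),bounds=(lo,hi)); return r.x,np.abs(r.fun).max()
E
python3 - <<'E'
from h import *; import kin
print('fit',kin.P.round(4),np.abs(kin.FIT.fun).max())
for q,p in kin.D: print(kin.fk(q)[0].round(4),p)
p,R=pose(); print(R.as_matrix().round(3).tolist(),kin.fk(kin.D[2][0])[1].as_matrix().round(3).tolist())
t=load('top')
K=lambda X,Y:(215+(X-365)/6-.4,185+Y/6-.4)
c=[plane(t,*K(*x),.012) for x in((435,60),(745,118),(720,265),(408,210))]; print('cradle corners',np.round(c,4).tolist(),'centre',np.mean(c,0),[np.linalg.norm(c[i]-c[(i+1)%4]).round(4) for i in range(4)])
u=(c[0]+c[3]-c[1]-c[2]);print('ang',np.degrees(np.arctan2(u[1],u[0])))
hsv=cv2.cvtColor(t['color'],cv2.COLOR_RGB2HSV)
for n,px,z in(('pink cap',(384,216),.206),('orange cap',(348,270),.206),('pot',(341,171),.08)):print(n,plane(t,*px,z).round(3))
E
```

```text
fit [ 0.0073  0.4231  0.6228 -0.2093] 0.007108260901492414
[0.2597 0.6272 0.2185] [0.23442848, 0.63278272, 0.2179894]
[ 0.4617 -0.0552  0.3313] [0.4611306, -0.02950756, 0.33015482]
[0.5063 0.2892 0.3527] [0.49880048, 0.31418334, 0.35428758]
[[0.037, 0.999, 0.001], [0.999, -0.037, 0.001], [0.001, 0.001, -1.0]] [[0.037, 0.999, 0.002], [0.999, -0.037, 0.001], [0.001, 0.002, -1.0]]
cradle corners [[0.5348, 0.077, 0.012], [0.4956, -0.1061, 0.012], [0.4091, -0.0888, 0.012], [0.4462, 0.0948, 0.012]] centre [ 0.47143222 -0.00578755  0.012     ] [np.float64(0.1873), np.float64(0.0882), np.float64(0.1873), np.float64(0.0903)]
ang 78.25556101318202
pink cap [ 0.441 -0.425  0.206]
orange cap [ 0.277 -0.305  0.206]
pot [ 0.601 -0.322  0.08 ]
```

```bash
python3 - <<'E'
from h import *
p0,R0=pose(); plan([.46,-.06,.38],R0,12)
E
```

```text
12 rows [-0.1564, -0.0103, -0.0122] [0.0, 0.0, 0.0] | mm/row 31.4 deg/row 0.00
```

Call:
{"name": "servo_tool", "arguments": {"motion": [[[-0.156,-0.01,-0.012,0,0,0,-1],[-0.156,-0.01,-0.012,0,0,0,-1],[-0.156,-0.01,-0.012,0,0,0,-1],[-0.156,-0.01,-0.012,0,0,0,-1],[-0.156,-0.01,-0.012,0,0,0,-1],[-0.156,-0.01,-0.012,0,0,0,-1],[-0.156,-0.01,-0.012,0,0,0,-1],[-0.156,-0.01,-0.012,0,0,0,-1],[-0.156,-0.01,-0.012,0,0,0,-1],[-0.156,-0.01,-0.012,0,0,0,-1],[-0.156,-0.01,-0.012,0,0,0,-1],[-0.156,-0.01,-0.012,0,0,0,-1]]]}}

```text
time_s: 12.75
ee_pos: [0.4601, -0.0604, 0.3782]
ee_rot: [-3.14, -0.0, 1.533]
ft_force: [0.8, 0.1, -0.2]
finger_gap: 0.0932
grip_force: 0.0
```

Call:
{"name": "servo_tool", "arguments": {"motion": [[[0,0,0,0,0,0,-1],[0,0,0,0,0,0,-1]]]}}

```text
time_s: 12.92
ee_pos: [0.4605, -0.0602, 0.3782]
ee_rot: [-3.14, -0.0, 1.53]
ft_force: [0.1, 0.3, 0.2]
finger_gap: 0.093
grip_force: 0.0
```

```bash
python3 - <<'E'
from h import *
g=grab('wrist'); p,R=pose(); s=sensors.observe(); print(p,s['q'].tolist())
hsv=cv2.cvtColor(g['color'],cv2.COLOR_RGB2HSV)
for x in(.47,): 
  for q in ([.4714,-.0058,.012],[.52,.08,.012],[.42,-.09,.012]): print(q,proj(g,np.array(q)).round(1))
c=proj(g,np.array([.4714,-.0058,.012])).astype(int); print(hsv[c[1]-3:c[1]+4:3,c[0]-3:c[0]+4:3].reshape(-1,3).tolist())
o=proj(g,np.array([.4,.05,0])).astype(int); print('bench',hsv[o[1]-6:o[1]+7:4,o[0]-6:o[0]+7:4].reshape(-1,3).tolist())
E
```

```text
[ 0.46065374 -0.05923001  0.37821759] [-0.18295143910842548, -0.3368326873709839, 1.6018532223904063, 0.00023031154093437764, 1.8777572003380625, -0.1440067724912088]
[0.4714, -0.0058, 0.012] [260.2 106.1]
[0.52, 0.08, 0.012] [291.   44.9]
[0.42, -0.09, 0.012] [230.6 160.6]
[[20, 100, 191], [19, 101, 192], [19, 100, 191], [19, 101, 191], [19, 104, 192], [20, 103, 191], [19, 102, 190], [18, 103, 191], [19, 102, 192]]
bench [[13, 150, 133], [13, 150, 134], [13, 151, 140], [13, 149, 130], [13, 151, 133], [13, 148, 136], [13, 147, 135], [13, 150, 131], [13, 148, 131], [13, 144, 136], [14, 148, 136], [14, 150, 129], [14, 149, 130], [14, 151, 130], [13, 152, 134], [13, 153, 130]]
```

```bash
python3 - <<'E'
from h import *
g=load('wrist'); hsv=cv2.cvtColor(g['color'],cv2.COLOR_RGB2HSV)
m=((hsv[...,0]>=16)&(hsv[...,0]<30)&(hsv[...,1]<140)&(hsv[...,1]>40)).astype(np.uint8); M=np.zeros_like(m);M[20:200,200:330]=m[20:200,200:330]
M=cv2.morphologyEx(M,cv2.MORPH_CLOSE,np.ones((5,5),np.uint8))
c=max(cv2.findContours(M,cv2.RETR_EXTERNAL,cv2.CHAIN_APPROX_NONE)[0],key=cv2.contourArea); print(cv2.contourArea(c))
W=np.array([plane(g,*x,.012)[:2] for x in c[:,0,:].astype(float)])
h=W.astype(np.float32); r=cv2.minAreaRect((h*1000)); print('board rect mm',r)
ap=cv2.approxPolyDP(c,4,True)[:,0]; print([(a.tolist(),plane(g,*a,.012)[:2].round(4).tolist()) for a in ap])
E
```

```text
7263.5
board rect mm ((474.0593566894531, -4.283958435058594), (190.08279418945312, 99.02250671386719), 77.99047088623047)
[([243, 34], [0.45, 0.0976]), ([224, 159], [0.4094, -0.0869]), ([276, 168], [0.4936, -0.1053]), ([304, 55], [0.5392, 0.0653]), ([301, 45], [0.5347, 0.0793])]
```

Call:
{"name": "servo_tool", "arguments": {"motion": [[[0,0,0,0,-0.0185,0,-1],[0,0,0,0,-0.0185,0,-1],[0,0,0,0,-0.0185,0,-1],[0,0,0,0,0,0,-1]]]}}

```text
time_s: 13.3
ee_pos: [0.4609, -0.0564, 0.3777]
ee_rot: [-3.14, 0.355, 1.539]
ft_force: [0.7, 1.5, 0.1]
finger_gap: 0.0931
grip_force: 0.0
```

```bash
cat > kin.py <<'E'
import numpy as np
from scipy.optimize import least_squares
from scipy.spatial.transform import Rotation as Ro
S4=1
def fk(q,P):
    L0,L1,L2,h,d,y=P
    R=Ro.from_euler('z',q[0])*Ro.from_euler('y',q[1]+q[2])*Ro.from_euler('z',S4*q[3])*Ro.from_euler('y',q[4])*Ro.from_euler('z',q[5]+np.pi/2)
    w=Ro.from_euler('z',q[0]).apply([L0+L1*np.sin(q[1])+L2*np.sin(q[1]+q[2]),y,h+L1*np.cos(q[1])+L2*np.cos(q[1]+q[2])])
    return w+R.apply([0,0,d]),R
lo=np.array([-2.83,-.83,.07,-1.14,.01,-2.97])+.03;hi=np.array([2.83,2.19,2.5,4.28,3,2.97])-.03
def ik(p,R,q0,P):
    g=lambda q:np.r_[5*(fk(q,P)[0]-p),(fk(q,P)[1].inv()*R).as_rotvec()]
    r=least_squares(g,np.clip(q0,lo,hi),bounds=(lo,hi)); return r.x,np.abs(r.fun).max()
E
python3 - <<'E'
from h import *; import kin
s=sensors.observe();p,R=pose(); q=s['q']; print(p,q.round(4),R.as_matrix()[:,2])
for S in(1,-1):
    kin.S4=S; print(S,(kin.fk(q,[0]*6)[1].inv()*R).magnitude())
kin.S4=min((1,-1),key=lambda S:(setattr(kin,'S4',S),(kin.fk(q,[0]*6)[1].inv()*R).magnitude())[1]); print(kin.S4)
D=[([1.17819275,.116431918,1.44218835,0,1.58402638,-.0377846882],[.23442848,.63278272,.2179894]),([-.119,-.358,1.695,0,1.804,.097],[.4611306,-.02950756,.33015482]),([.519,-.075,1.419,0,1.795,.556],[.49880048,.31418334,.35428758]),([-.18295,-.33683,1.60185,.0002,1.87776,-.144],[.46065,-.05923,.37822]),(q,p)]
f=least_squares(lambda P:np.concatenate([kin.fk(a,P)[0]-b for a,b in D]),[0,.4,.6,.2,.25,.025]); print(f.x.round(4),np.abs(f.fun).max())
np.save('P.npy',np.r_[f.x,kin.S4])
E
```

```text
[ 0.46094446 -0.05635867  0.37767608] [ 0.0498 -0.338   1.6341 -0.3695  1.8581 -0.0216] [-0.01290803 -0.34742519 -0.93761886]
1 4.982493048981751e-16
-1 0.7390068569863283
1Traceback (most recent call last):
  File "<stdin>", line 7, in <module>
NameError: name 'least_squares' is not defined
```

```bash
cat > s.py <<'E'
from h import *; import kin
from scipy.optimize import least_squares
s=sensors.observe();p,R=pose(); q=s['q']
D=[([1.17819275,.116431918,1.44218835,0,1.58402638,-.0377846882],[.23442848,.63278272,.2179894]),([-.119,-.358,1.695,0,1.804,.097],[.4611306,-.02950756,.33015482]),([.519,-.075,1.419,0,1.795,.556],[.49880048,.31418334,.35428758]),([-.18295,-.33683,1.60185,.0002,1.87776,-.144],[.46065,-.05923,.37822]),(q,p)]
f=least_squares(lambda P:np.concatenate([kin.fk(a,P)[0]-b for a,b in D]),[0,.4,.6,.2,.25,.025]); print(f.x.round(4),np.abs(f.fun).max())
P=f.x; np.save('P.npy',P)
def frame(z,y):
    z=z/np.linalg.norm(z); y=y/np.linalg.norm(y); return Ro.from_matrix(np.c_[np.cross(y,z),y,z])
b=np.array([.4315,-.286,0]); gd=.0188; H=.085
uc=np.array([.2113,.9774,0]); bp=np.array([.4863,.0634,.07]); up=np.array([0,0,1.])
for th in(50,60,70,80):
  t=np.radians(th)
  zl=np.cos(t)*uc-np.sin(t)*up
  for sy in(1,-1):
    yl=sy*np.array([uc[1],-uc[0],0]); gp=bp-(H-.030+.002)*uc
    Rl=frame(zl,yl); qs=[kin.ik(gp+gd*zl,Rl,np.array([0,.2,1.8,q4,1.5,q6]),P) for q4 in(-.5,.5,1.5,2.5) for q6 in(-1.5,0,1.5)]
    x=min(qs,key=lambda a:a[1]); print('LAY',th,sy,x[0].round(2),round(x[1],4))
    for az in(-100,-80,-60,-40):
      a=np.radians(az); h=np.array([np.cos(a),np.sin(a),0]); z=np.sin(t)*h-np.cos(t)*up
      # tool y: in lying frame a=-uc is cap, y=sy*(uc x up dir); upright: same handedness
      y=sy*np.array([-h[1],h[0],0])
      Rb=frame(z,y); g=b+up*(.005+H)
      out=[]
      for off in(0,.12):
        qs=[kin.ik(g+(gd-off)*z,Rb,np.array([-.3,.2,1.8,q4,1.3,q6]),P) for q4 in(-.5,.5,1.5) for q6 in(-1.5,0,1.5)]
        x=min(qs,key=lambda a:a[1]); out.append((x[0].round(2).tolist(),round(x[1],4)))
      if sum(o[1] for o in out)<.01: print('  UP',az,out)
E
python3 s.py
```

```text
[0.0065 0.4202 0.6231 0.0959 0.3024 0.0255] 0.005228949728528498
LAY 50 1 [-0.43 -0.3   2.22  0.69  1.44 -0.38] 0.0
  UP -100 [([-0.21, -0.27, 2.22, -0.92, 1.31, 0.27], np.float64(0.0)), ([-0.01, -0.31, 2.12, -0.86, 1.54, 0.28], np.float64(0.0))]
  UP -80 [([-0.24, -0.49, 2.38, -0.94, 1.05, -0.01], np.float64(0.0)), ([-0.02, -0.63, 2.34, -0.88, 1.33, -0.02], np.float64(0.0))]
LAY 50 -1 [-0.43 -0.3   2.22  0.69  1.44  2.76] 0.0
  UP -100 [([-0.21, -0.27, 2.22, -0.92, 1.31, -2.87], np.float64(0.0)), ([-0.01, -0.31, 2.12, -0.86, 1.54, -2.86], np.float64(0.0))]
LAY 60 1 [-0.34 -0.34  2.2   0.53  1.39 -0.25] 0.0
  UP -100 [([-0.15, -0.22, 2.24, -1.08, 1.37, 0.41], np.float64(0.0)), ([0.07, -0.23, 2.15, -1.0, 1.59, 0.42], np.float64(0.0))]
LAY 60 -1 [-0.34 -0.34  2.2   0.53  1.39  2.89] 0.0
  UP -100 [([-0.15, -0.22, 2.24, -1.08, 1.37, -2.73], np.float64(0.0)), ([0.07, -0.23, 2.15, -1.0, 1.59, -2.72], np.float64(0.0))]
LAY 70 1 [-0.24 -0.36  2.18  0.36  1.35 -0.12] 0.0
LAY 70 -1 [-0.28 -0.36  2.19  0.4   1.36  2.94] 0.045
LAY 80 1 [-0.14 -0.36  2.16  0.18  1.34  0.03] 0.0
LAY 80 -1 [-0.08 -0.37  2.16  0.1   1.32 -2.94] 0.0858
```

```bash
cat > s2.py <<'E'
from h import *; import kin
P=np.load('P.npy'); gd=.0188; up=np.array([0,0,1.]); H=.085
uc=np.array([np.cos(np.radians(77.8)),np.sin(np.radians(77.8)),0]); h=-uc; y=np.array([uc[1],-uc[0],0])
cr=np.array([.4715,-.005,0]); gl=cr+.07*uc-(H-.030+.002)*uc+.07*up; b=np.array([.4315,-.286,0]); gb=b+up*(.005+H)
th=np.radians(54)
def R(phi):  # phi: tool z tilt from straight down towards h, rad
    z=np.sin(phi)*h-np.cos(phi)*up; return Ro.from_matrix(np.c_[np.cross(y,z),y,z])
UP=th; LAY=th-np.pi/2
def tcp(g,phi,off=0): return np.array(g)+(gd-off)*R(phi).as_matrix()[:,2]
E
python3 - <<'E'
from s2 import *
print(gl,gb)
q=sensors.observe()['q']
for n,g,ph,off in [('stage',gb,UP,.12),('grasp',gb,UP,0),('lift',gb+.15*up,UP,0)]+[('m%d'%k,np.r_[gb[:2]+(gl-gb)[:2]*k/4,.24],UP,0) for k in(1,2,3,4)]+[('half k2',np.r_[gb[:2]*.5+gl[:2]*.5,.24],(UP+LAY)/2,0),('rot',np.r_[gl[:2],.24],LAY,0),('lay',gl,LAY,0)]:
    q,e=kin.ik(tcp(g,ph,off),R(ph),q,P); print(n,q.round(2),round(e,4))
p=tcp(gb,UP,.12); p0,R0=pose(); print('stage tcp',p,R(UP).as_euler('xyz')); plan(p,R(UP),12)
E
```

```text
[0.47424722 0.00770641 0.07      ] [ 0.4315 -0.286   0.09  ]
stage [ 0.02 -0.25  2.11 -0.91  1.58  0.36] 0.0
grasp [-0.18 -0.23  2.21 -0.97  1.36  0.36] 0.0
lift [-0.18 -0.34  2.05 -0.94  1.52  0.13] 0.0
m1 [-0.03 -0.32  2.03 -0.92  1.64  0.22] 0.0
m2 [ 0.12 -0.28  2.   -0.89  1.74  0.32] 0.0
m3 [ 0.25 -0.21  1.94 -0.85  1.84  0.42] 0.0
m4 [ 0.37 -0.12  1.86 -0.8   1.92  0.51] 0.0
half k2 [-0.26 -0.38  1.9  -0.16  1.62 -0.05] 0.0
rot [-0.39 -0.4   1.99  0.62  1.66 -0.16] 0.0
lay [-0.39 -0.32  2.21  0.62  1.42 -0.33] 0.0
stage tcp [ 0.44880169 -0.2059765   0.14948387] [3.14159265 0.9424778  1.35786616]
12 rows [0.0048, 0.0039, 0.1153] [0.00145, -0.00777, 0.00195] | mm/row 23.1 deg/row 2.93
```

Call:
{"name": "servo_tool", "arguments": {"motion": [[[0.005,0.004,0.115,0.0015,-0.0078,0.002,-1],[0.005,0.004,0.115,0.0015,-0.0078,0.002,-1],[0.005,0.004,0.115,0.0015,-0.0078,0.002,-1],[0.005,0.004,0.115,0.0015,-0.0078,0.002,-1],[0.005,0.004,0.115,0.0015,-0.0078,0.002,-1],[0.005,0.004,0.115,0.0015,-0.0078,0.002,-1],[0.005,0.004,0.115,0.0015,-0.0078,0.002,-1],[0.005,0.004,0.115,0.0015,-0.0078,0.002,-1],[0.005,0.004,0.115,0.0015,-0.0078,0.002,-1],[0.005,0.004,0.115,0.0015,-0.0078,0.002,-1],[0.005,0.004,0.115,0.0015,-0.0078,0.002,-1],[0.005,0.004,0.115,0.0015,-0.0078,0.002,-1]]]}}

```text
time_s: 14.3
ee_pos: [0.4476, -0.2066, 0.1489]
ee_rot: [-3.14, 0.937, 1.348]
ft_force: [0.2, 0.1, 1.1]
finger_gap: 0.0931
grip_force: 0.0
```

Call:
{"name": "servo_tool", "arguments": {"motion": [[[0,0,0,0,0,0,-1],[0,0,0,0,0,0,-1]]]}}

```text
time_s: 14.47
ee_pos: [0.4475, -0.2062, 0.1493]
ee_rot: [-3.136, 0.936, 1.351]
ft_force: [-0.2, 0.2, -0.1]
finger_gap: 0.0928
grip_force: 0.0
```

```bash
python3 - <<'E'
from s2 import *
p,Rr=pose(); print(p,Rr.as_euler('xyz'),sensors.observe()['q'].round(2)); plan(tcp(gb,UP),R(UP),10)
w=grab('wrist'); hsv=cv2.cvtColor(w['color'],cv2.COLOR_RGB2HSV)
m=((hsv[...,0]>45)&(hsv[...,0]<85)&(hsv[...,1]>80)).astype(np.uint8)
n,l,st,ce=cv2.connectedComponentsWithStats(m); i=1+np.argmax(st[1:,4]); print('green',st[i],ce[i])
print('pred axis',[proj(w,b+up*z).round(1).tolist() for z in(.06,.09,.12,.155,.18,.211)])
for v in range(st[i][1],st[i][1]+st[i][3],12):
    xs=np.nonzero(l[v]==i)[0]; print(v,xs.min(),xs.max(),end='; ')
# top view bottle now, unoccluded?
t=grab('top'); hh=cv2.cvtColor(t['color'],cv2.COLOR_RGB2HSV); m=((hh[...,1]<40)&(hh[...,2]>190)).astype(np.uint8); ys,xs=np.nonzero(m[210:232,332:352]); print('\ncap',len(xs), plane(t,xs.mean()+332,ys.mean()+210,.211) if len(xs) else 0)
E
```

```text
[ 0.44747133 -0.20617817  0.14929299] [-3.13615417  0.93583946  1.35085309] [ 0.01 -0.14  2.02 -0.9   1.57  0.38]
10 rows [-0.0002, 0.001, 0.0597] [-0.00018, -0.00011, -7e-05] | mm/row 12.0 deg/row 0.08
green [  222    83    71   225 10512] [252.75237823 182.13679604]
pred axis [[256.7, 158.3], [256.7, 190.9], [256.7, 225.9], [256.6, 270.1], [256.5, 304.2], [256.5, 349.7]]
83 259 261; 95 229 287; 107 226 290; 119 226 291; 131 225 291; 143 225 292; 155 225 270; 167 224 267; 179 224 267; 191 223 267; 203 222 267; 215 222 267; 227 222 268; 239 227 268; 251 234 268; 263 242 274; 275 242 274; 287 242 274; 299 242 274; 
cap 84 [ 0.43282227 -0.28463729  0.211     ]
```

Call:
{"name": "servo_tool", "arguments": {"motion": [[[0,0.002,0.08,0,0,0,-1],[0,0.002,0.09,0,0,0,-1],[0,0.002,0.09,0,0,0,-1],[0,0.002,0.09,0,0,0,-1],[0,0.002,0.08,0,0,0,-1],[0,0,0.07,0,0,0,-1],[0,0,0.05,0,0,0,-1],[0,0,0.03,0,0,0,-1],[0,0,0.017,0,0,0,-1],[0,0,0,0,0,0,-1]]]}}

```text
time_s: 15.4
ee_pos: [0.4288, -0.301, 0.0803]
ee_rot: [3.141, 0.938, 1.346]
ft_force: [-0.1, 0.6, 0.6]
finger_gap: 0.0928
grip_force: 0.0
```

Call:
{"name": "servo_tool", "arguments": {"motion": [[[0,0,0,0,0,0,1],[0,0,0,0,0,0,1],[0,0,0,0,0,0,1],[0,0,0,0,0,0,1],[0,0,0,0,0,0,1],[0,0,0,0,0,0,1],[0,0,0,0,0,0,1],[0,0,0,0,0,0,1],[0,0,0,0,0,0,1]]], "force": 35}}

```text
time_s: 16.15
ee_pos: [0.4287, -0.301, 0.0801]
ee_rot: [3.141, 0.939, 1.347]
ft_force: [-0.7, 1.4, 2.2]
finger_gap: 0.0594
grip_force: 35.0
```

```bash
python3 - <<'E'
from s2 import *
p,R0=pose(); z=R0.as_matrix()[:,2]; g=p+gd*z*-1; print('grasp',g)
p1=p+[0,0,.15]; plan(p1,R0,10)
# target grasp over cradle, axial: H = g_z-.005
Hn=g[2]-.005; gl2=cr+.07*uc-(Hn-.028)*uc+.07*up; print('H',Hn,gl2)
p2=np.r_[gl2[:2],g[2]+.15]+gd*R(UP).as_matrix()[:,2]; plan(p2,R(UP),20,p1,R0)
plan(np.r_[gl2[:2],g[2]+.15]+gd*R(LAY).as_matrix()[:,2],R(LAY),20,p2,R(UP))
E
```

```text
grasp [ 0.43207017 -0.28617281  0.09117077]
10 rows [-0.0605, 0.0, -0.0443] [0.0, 0.0, 0.0] | mm/row 15.0 deg/row 0.00
H 0.0861707734049734 [0.47399981 0.00656207 0.07      ]
20 rows [0.0434, -0.0056, -0.0595] [-7e-05, -3e-05, -5e-05] | mm/row 14.8 deg/row 0.03
20 rows [0.0074, -0.0, -0.0003] [0.0, 0.0125, 0.0] | mm/row 1.5 deg/row 4.50
```

Call:
{"name": "servo_tool", "arguments": {"motion": [[[-0.01,0,-0.0073,0,0,0,1],[-0.03,0,-0.022,0,0,0,1],[-0.05,0,-0.0366,0,0,0,1],[-0.07,0,-0.0513,0,0,0,1],[-0.08,0,-0.0586,0,0,0,1],[-0.08,0,-0.0586,0,0,0,1],[-0.08,0,-0.0586,0,0,0,1],[-0.08,0,-0.0586,0,0,0,1],[-0.07,0,-0.0513,0,0,0,1],[-0.04,0,-0.0293,0,0,0,1],[-0.015,0,-0.011,0,0,0,1],[0,0,0,0,0,0,1]]]}}

```text
time_s: 17.15
ee_pos: [0.4287, -0.301, 0.2308]
ee_rot: [3.139, 0.938, 1.346]
ft_force: [0.6, 0.3, -4.0]
finger_gap: 0.0591
grip_force: 35.0
```

Call:
{"name": "servo_tool", "arguments": {"motion": [[[0.015,-0.002,-0.02,0,0,0,1],[0.03,-0.004,-0.04,0,0,0,1],[0.0434,-0.0056,-0.0595,0,0,0,1],[0.0434,-0.0056,-0.0595,0,0,0,1],[0.0434,-0.0056,-0.0595,0,0,0,1],[0.0434,-0.0056,-0.0595,0,0,0,1],[0.0434,-0.0056,-0.0595,0,0,0,1],[0.0434,-0.0056,-0.0595,0,0,0,1],[0.0434,-0.0056,-0.0595,0,0,0,1],[0.0434,-0.0056,-0.0595,0,0,0,1],[0.0434,-0.0056,-0.0595,0,0,0,1],[0.0434,-0.0056,-0.0595,0,0,0,1]]]}}

```text
time_s: 18.15
ee_pos: [0.4523, -0.1385, 0.2292]
ee_rot: [-3.139, 0.939, 1.35]
ft_force: [0.4, -0.3, -4.4]
finger_gap: 0.0587
grip_force: 35.0
```

Call:
{"name": "servo_tool", "arguments": {"motion": [[[0.0434,-0.0056,-0.0595,0,0,0,1],[0.0434,-0.0056,-0.0595,0,0,0,1],[0.0434,-0.0056,-0.0595,0,0,0,1],[0.0434,-0.0056,-0.0595,0,0,0,1],[0.0434,-0.0056,-0.0595,0,0,0,1],[0.0434,-0.0056,-0.0595,0,0,0,1],[0.0434,-0.0056,-0.0595,0,0,0,1],[0.03,-0.004,-0.04,0,0,0,1],[0.015,-0.002,-0.02,0,0,0,1],[0,0,0,0,0,0,1]]]}}

```text
time_s: 18.98
ee_pos: [0.4701, -0.0219, 0.2299]
ee_rot: [-3.141, 0.939, 1.349]
ft_force: [0.0, -0.1, -4.8]
finger_gap: 0.0595
grip_force: 35.0
```

```bash
python3 - <<'E'
from s2 import *
p,R0=pose(); g=p-gd*R0.as_matrix()[:,2]; s=sensors.observe(); print('grasp',g,R0.as_euler('xyz'),s['q'].round(2),s['ft_force'],s['finger_gap'])
gl2=np.array([.474,.0066,g[2]])
plan(gl2+gd*R(LAY).as_matrix()[:,2],R(LAY),20)
E
```

```text
grasp [ 0.47346507 -0.00709372  0.24103765] [-3.14105647  0.93875008  1.34897351] [ 0.35 -0.07  1.81 -0.8   1.9   0.5 ] [ 0.01377399 -0.06324426 -4.81416376] 0.0594832822942635
20 rows [0.011, -0.0006, -0.001] [-2e-05, 0.01247, -8e-05] | mm/row 2.2 deg/row 4.49
```

Call:
{"name": "servo_tool", "arguments": {"motion": [[[0.0035,0,0,0,0.004,0,1],[0.007,0,-0.001,0,0.008,0,1],[0.011,-0.0006,-0.001,0,0.0125,-0.0001,1],[0.011,-0.0006,-0.001,0,0.0125,-0.0001,1],[0.011,-0.0006,-0.001,0,0.0125,-0.0001,1],[0.011,-0.0006,-0.001,0,0.0125,-0.0001,1],[0.011,-0.0006,-0.001,0,0.0125,-0.0001,1],[0.011,-0.0006,-0.001,0,0.0125,-0.0001,1],[0.011,-0.0006,-0.001,0,0.0125,-0.0001,1],[0.011,-0.0006,-0.001,0,0.0125,-0.0001,1],[0.011,-0.0006,-0.001,0,0.0125,-0.0001,1],[0.011,-0.0006,-0.001,0,0.0125,-0.0001,1]]]}}

```text
time_s: 19.98
ee_pos: [0.4733, -0.0025, 0.2207]
ee_rot: [-3.141, 0.073, 1.352]
ft_force: [-0.5, -0.2, -4.2]
finger_gap: 0.0591
grip_force: 35.0
```

Call:
{"name": "servo_tool", "arguments": {"motion": [[[0.011,-0.0006,-0.001,0,0.0125,-0.0001,1],[0.011,-0.0006,-0.001,0,0.0125,-0.0001,1],[0.011,-0.0006,-0.001,0,0.0125,-0.0001,1],[0.011,-0.0006,-0.001,0,0.0125,-0.0001,1],[0.011,-0.0006,-0.001,0,0.0125,-0.0001,1],[0.011,-0.0006,-0.001,0,0.0125,-0.0001,1],[0.011,-0.0006,-0.001,0,0.0125,-0.0001,1],[0.011,-0.0006,-0.001,0,0.0125,-0.0001,1],[0.007,0,-0.001,0,0.008,0,1],[0.004,0,0,0,0.0044,0,1],[0,0,0,0,0,0,1],[0,0,0,0,0,0,1]]]}}

```text
time_s: 20.98
ee_pos: [0.4762, 0.0153, 0.2261]
ee_rot: [-3.14, -0.627, 1.355]
ft_force: [-0.4, 0.7, -3.8]
finger_gap: 0.0596
grip_force: 35.0
```

```bash
python3 - <<'E'
from s2 import *
p,R0=pose(); g=p-gd*R0.as_matrix()[:,2]; s=sensors.observe(); print('grasp',g,R0.as_euler('xyz'),R(LAY).as_euler('xyz'),s['q'].round(2),s['ft_force'],s['finger_gap'])
gl2=np.array([.474,.0066,.10]); p1=gl2+gd*R(LAY).as_matrix()[:,2]
plan(p1,R(LAY),14)
t,c,w=grab('top'),grab('scene'),grab('wrist')
# axial check: cap (whitish) in scene & top, bottle bottom
cap=g+uc*0-uc*(.206-.0862); bot=g+uc*.0862
print('pred cap/bot',[proj(k,x).round(1).tolist() for k in(t,c,w) for x in(cap,bot)])
C=np.zeros((600,800,3),np.uint8); a=c['color'][100:260,180:320]; C[:600,:525]=cv2.resize(a,(525,600),interpolation=cv2.INTER_CUBIC)
a=t['color'][180:260,215:315]; C[:216,530:800]=cv2.resize(a,(270,216),interpolation=cv2.INTER_CUBIC); C[220:423,530:800]=cv2.resize(w['color'],(270,203)); 
a=c['color'][110:260,380:460]; C[428:600,530:622]=cv2.resize(a,(92,172))
a=c['color'][110:260,320:440]; C[428:600,640:778]=cv2.resize(a,(138,172))
cv2.imwrite('pics/l5.png',C[...,::-1])
E
```

```text
grasp [0.47381696 0.00454939 0.24135512] [-3.14035977 -0.62702133  1.35529303] [ 3.14159265 -0.62831853  1.35786616] [-0.4  -0.34  1.94  0.62  1.66 -0.17] [-0.35635931  0.6577124  -3.78340218] 0.059563574604732265
14 rows [-0.029, -0.0001, 0.0413] [0.0, 1e-05, -2e-05] | mm/row 10.1 deg/row 0.01
pred cap/bot [[284.5, 215.8], [218.0, 203.1], [223.9, 149.1], [296.4, 159.8], [251.8, 581.8], [252.6, 111.5]]
```

View pics/l5.png

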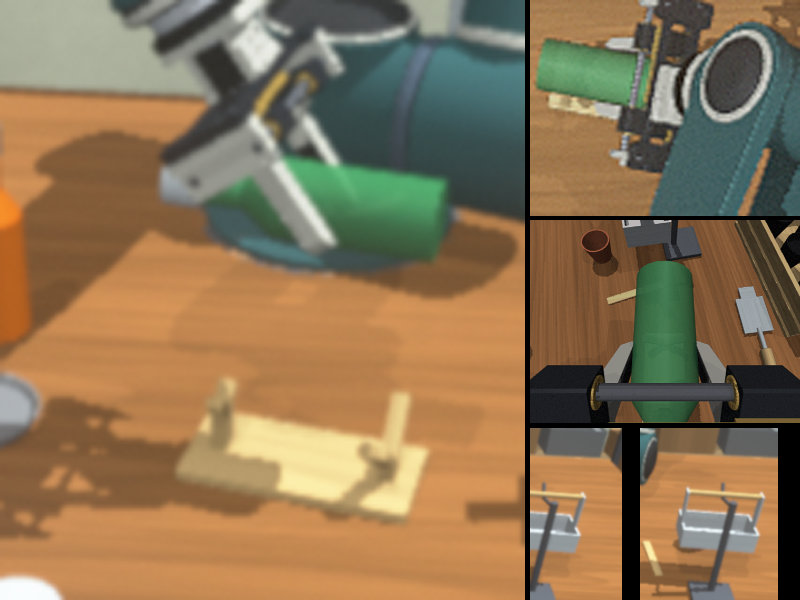

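Call:
{"name": "servo_tool", "arguments": {"motion": [[[-0.012,0,0.016,0,0,0,1],[-0.025,0,0.035,0,0,0,1],[-0.04,0,0.056,0,0,0,1],[-0.045,0,0.064,0,0,0,1],[-0.045,0,0.064,0,0,0,1],[-0.045,0,0.064,0,0,0,1],[-0.045,0,0.064,0,0,0,1],[-0.045,0,0.064,0,0,0,1],[-0.04,0,0.056,0,0,0,1],[-0.035,0,0.05,0,0,0,1],[-0.02,0,0.029,0,0,0,1],[-0.009,0,0.0145,0,0,0,1]]]}}

```text
time_s: 22.13
ee_pos: [0.4763, 0.0185, 0.0839]
ee_rot: [-3.138, -0.629, 1.356]
ft_force: [0.5, -0.4, -4.2]
finger_gap: 0.0591
grip_force: 35.0
```

```bash
python3 - <<'E'
from s2 import *
p,R0=pose(); g=p-gd*R0.as_matrix()[:,2]; s=sensors.observe(); print('grasp',g,R0.as_euler('xyz'),s['ft_force'])
p1=np.array([.474,.0066,.076])+gd*R(LAY).as_matrix()[:,2]
plan(p1,R(LAY),8); plan(p1-[0,0,.001],R(LAY),1,p1,R(LAY))
E
```

```text
grasp [0.47399688 0.00765048 0.09908797] [-3.13808848 -0.62869351  1.35572227] [ 0.48208406 -0.41936285 -4.19392528]
8 rows [-0.009, 0.0002, 0.0113] [-4e-05, -1e-05, -3e-05] | mm/row 2.9 deg/row 0.02
1 rows [-0.0029, 0.0, 0.004] [0.0, 0.0, 0.0] | mm/row 1.0 deg/row 0.00
```

Call:
{"name": "servo_tool", "arguments": {"motion": [[[-0.009,0,0.0113,0,0,0,1],[-0.009,0,0.0113,0,0,0,1],[-0.009,0,0.0113,0,0,0,1],[-0.009,0,0.0113,0,0,0,1],[-0.009,0,0.0113,0,0,0,1],[-0.009,0,0.0113,0,0,0,1],[-0.009,0,0.0113,0,0,0,1],[-0.006,0,0.008,0,0,0,1],[0,0,0,0,0,0,1]]]}}

```text
time_s: 22.88
ee_pos: [0.4761, 0.0175, 0.0625]
ee_rot: [-3.139, -0.629, 1.356]
ft_force: [-0.8, -0.3, -3.5]
finger_gap: 0.0595
grip_force: 35.0
```

Call:
{"name": "servo_tool", "arguments": {"motion": [[[-0.0029,0,0.004,0,0,0,1],[-0.0029,0,0.004,0,0,0,1],[-0.0029,0,0.004,0,0,0,1],[0,0,0,0,0,0,1]]]}}

```text
time_s: 23.22
ee_pos: [0.4763, 0.0175, 0.0598]
ee_rot: [-3.139, -0.629, 1.356]
ft_force: [0.4, -0.4, -3.7]
finger_gap: 0.0596
grip_force: 35.0
```

Call:
{"name": "servo_tool", "arguments": {"motion": [[[-0.0029,0,0.004,0,0,0,1],[-0.0029,0,0.004,0,0,0,1],[-0.0029,0,0.004,0,0,0,1],[0,0,0,0,0,0,1]]]}}

```text
time_s: 23.55
ee_pos: [0.4762, 0.0175, 0.0568]
ee_rot: [-3.139, -0.629, 1.356]
ft_force: [0.4, -0.7, -4.1]
finger_gap: 0.0592
grip_force: 35.0
```

Call:
{"name": "servo_tool", "arguments": {"motion": [[[-0.0029,0,0.004,0,0,0,1],[0,0,0,0,0,0,1]]]}}

```text
time_s: 23.72
ee_pos: [0.4763, 0.0175, 0.0559]
ee_rot: [-3.139, -0.629, 1.357]
ft_force: [-0.4, -0.0, -3.3]
finger_gap: 0.0595
grip_force: 35.0
```

Call:
{"name": "servo_tool", "arguments": {"motion": [[[-0.0029,0,0.004,0,0,0,1],[0,0,0,0,0,0,1]]]}}

```text
time_s: 23.88
ee_pos: [0.4762, 0.0175, 0.0549]
ee_rot: [-3.139, -0.629, 1.357]
ft_force: [1.6, -0.4, -4.3]
finger_gap: 0.0594
grip_force: 35.0
```

Call:
{"name": "servo_tool", "arguments": {"motion": [[[-0.0029,0,0.004,0,0,0,1],[0,0,0,0,0,0,1]]]}}

```text
time_s: 24.05
ee_pos: [0.4763, 0.0175, 0.0539]
ee_rot: [-3.139, -0.629, 1.357]
ft_force: [0.7, -0.0, -3.3]
finger_gap: 0.0588
grip_force: 35.0
```

Call:
{"name": "servo_tool", "arguments": {"motion": [[[-0.0029,0,0.004,0,0,0,1],[0,0,0,0,0,0,1]]]}}

```text
time_s: 24.22
ee_pos: [0.4763, 0.0175, 0.0532]
ee_rot: [-3.14, -0.629, 1.357]
ft_force: [-2.1, -0.2, -1.2]
finger_gap: 0.0588
grip_force: 35.0
```

Call:
{"name": "servo_tool", "arguments": {"motion": [[[-0.0029,0,0.004,0,0,0,1],[0,0,0,0,0,0,1]]]}}

```text
time_s: 24.38
ee_pos: [0.4764, 0.0175, 0.053]
ee_rot: [-3.14, -0.629, 1.358]
ft_force: [-8.1, -2.0, 10.2]
finger_gap: 0.0595
grip_force: 35.0
```

Call:
{"name": "servo_tool", "arguments": {"motion": [[[0,-0.005,0,0,0,0,1],[0,-0.003,0,0,0,0,1],[0,0,0,0,0,0,1]]]}}

```text
time_s: 24.63
ee_pos: [0.4755, 0.0175, 0.0525]
ee_rot: [3.141, -0.628, 1.357]
ft_force: [3.8, -2.5, 0.1]
finger_gap: 0.059
grip_force: 35.0
```

```bash
python3 - <<'E'
from s2 import *
s=sensors.observe(); print(s['ft_force'],s['ft_torque'],s['ee_pos'])
t,w=grab('top'),grab('wrist')
h=cv2.cvtColor(t['color'],cv2.COLOR_RGB2HSV); m=((h[...,0]>45)&(h[...,0]<85)&(h[...,1]>80)).astype(np.uint8); m[:, 270:]=0; m[:,:205]=0; m[250:]=0;m[:185]=0
c=max(cv2.findContours(m,cv2.RETR_EXTERNAL,cv2.CHAIN_APPROX_NONE)[0],key=cv2.contourArea)
W=np.array([plane(t,*x,.07)[:2] for x in c[:,0].astype(float)]); d=W-cr[:2]; U=uc[:2]; N=np.array([U[1],-U[0]])
a=d@U; n=d@N; print('bottom along uc',np.sort(a)[-8:].round(4),'expected',.07+.028); k=(a>.07)&(a<.09); print('lateral',n[k].min(),n[k].max()); k=(a>.03)&(a<.05); print('lateral',n[k].min(),n[k].max())
E
```

```text
[ 3.76874056 -2.5231341   0.0559403 ] [-0.52466426 -0.53032139 -0.89546134] [0.4755098  0.01750697 0.05254548]
bottom along uc [0.0946 0.0947 0.0948 0.0953 0.0954 0.0954 0.0959 0.0973] expected 0.098
lateral -0.02855754060423089 0.026569184984551533
lateral -0.0288842600614497 0.02621753219593909
```

Call:
{"name": "servo_tool", "arguments": {"motion": [[[0,0,0,0,0,0,-0.2],[0,0,0,0,0,0,-0.25],[0,0,0,0,0,0,-0.3],[0,0,0,0,0,0,-0.4],[0,0,0,0,0,0,-0.6],[0,0,0,0,0,0,-0.8],[0,0,0,0,0,0,-1],[0,0,0,0,0,0,-1],[0,0,0,0,0,0,-1],[0,0,0,0,0,0,-1],[0,0,0,0,0,0,-1]]], "force": 10}}

```text
time_s: 25.65
ee_pos: [0.4747, 0.0178, 0.052]
ee_rot: [-3.14, -0.629, 1.357]
ft_force: [-0.6, -0.7, -0.2]
finger_gap: 0.093
grip_force: 0.0
```

Call:
{"name": "servo_tool", "arguments": {"motion": [[[0,0,-0.02,0,0,0,-1],[0,0,-0.05,0,0,0,-1],[0,0,-0.08,0,0,0,-1],[0,0,-0.1,0,0,0,-1],[0,0,-0.1,0,0,0,-1],[0,0,-0.12,0,0,0,-1],[0,0,-0.12,0,0,0,-1],[0,0,-0.12,0,0,0,-1],[0,0,-0.12,0,0,0,-1],[0,0,-0.12,0,0,0,-1],[0,0,-0.08,0,0,0,-1],[0,0,0,0,0,0,-1]]]}}

```text
time_s: 26.65
ee_pos: [0.4497, -0.1026, 0.2219]
ee_rot: [3.139, -0.627, 1.358]
ft_force: [0.6, 0.3, 0.9]
finger_gap: 0.0928
grip_force: 0.0
```

```bash
python3 - <<'E'
from s2 import *
s=sensors.observe(); print(s['ft_force'],s['ee_pos'],s['finger_gap'])
t0=np.load('cam_scene.npz'); 
t,c,w=grab('top'),grab('scene'),grab('wrist')
def green(g,box):
    h=cv2.cvtColor(g['color'],cv2.COLOR_RGB2HSV); m=((h[...,0]>45)&(h[...,0]<85)&(h[...,1]>80)).astype(np.uint8); M=np.zeros_like(m);x0,y0,x1,y1=box;M[y0:y1,x0:x1]=m[y0:y1,x0:x1]
    k=max(cv2.findContours(M,cv2.RETR_EXTERNAL,cv2.CHAIN_APPROX_NONE)[0],key=cv2.contourArea); return k
U=uc[:2]; N=np.array([U[1],-U[0]])
for n,g,box in(('top',t,(205,185,300,250)),('wrist',w,(0,0,512,384)),('scene',c,(200,130,330,260))):
    k=green(g,box); W=np.array([plane(g,*x,.07)[:2] for x in k[:,0].astype(float)]); d=W-cr[:2]; a=d@U; l=d@N
    print(n,cv2.boundingRect(k),'axial %.4f %.4f'%(a.min(),a.max()),'lateral by axial',[(z,((l[abs(a-z)<.008].min()+l[abs(a-z)<.008].max())/2).round(4),np.ptp(l[abs(a-z)<.008]).round(3)) for z in(-.075,-.05,0,.03,.07) if (abs(a-z)<.008).any()])
print('pred scene base/neck', [proj(c,np.r_[(cr+x*uc)[:2],.07]).round(1).tolist() for x in(.098,.07,-.07,-.108)])
# white cap in scene
h=cv2.cvtColor(c['color'],cv2.COLOR_RGB2HSV); p=proj(c,np.r_[(cr-.095*uc)[:2],.07]).astype(int); m=((h[...,1]<50)&(h[...,2]>150)).astype(np.uint8)
ys,xs=np.nonzero(m[p[1]-14:p[1]+14,p[0]-14:p[0]+14]); print('cap px',p,len(xs),xs.mean()+p[0]-14 if len(xs) else 0,ys.mean()+p[1]-14 if len(xs) else 0)
E
```

```text
[0.55245773 0.3153588  0.8562592 ] [ 0.44966827 -0.10258806  0.22190606] 0.09277665457460078
top (221, 199, 53, 22) axial -0.0826 0.0954 lateral by axial [(-0.075, np.float64(-0.0009), np.float64(0.022)), (-0.05, np.float64(0.0001), np.float64(0.025)), (0, np.float64(-0.0011), np.float64(0.055)), (0.03, np.float64(-0.0001), np.float64(0.054)), (0.07, np.float64(-0.0004), np.float64(0.055))]
wrist (228, 83, 56, 169) axial -0.0800 0.1180 lateral by axial [(-0.075, np.float64(0.0003), np.float64(0.025)), (-0.05, np.float64(0.0008), np.float64(0.031)), (0, np.float64(0.0008), np.float64(0.058)), (0.03, np.float64(0.0006), np.float64(0.058)), (0.07, np.float64(0.0006), np.float64(0.058))]
scene (235, 196, 59, 24) axial -0.0850 0.1000 lateral by axial [(-0.075, np.float64(-0.007), np.float64(0.033)), (-0.05, np.float64(-0.0084), np.float64(0.038)), (0, np.float64(-0.0077), np.float64(0.092)), (0.03, np.float64(-0.0075), np.float64(0.091)), (0.07, np.float64(-0.0087), np.float64(0.09))]
pred scene base/neck [[292.3, 212.1], [282.9, 210.4], [237.6, 202.3], [225.7, 200.1]]
cap px [229 200] 83 229.43373493975903 198.9156626506024
```

Call:
{"name": "servo_tool", "arguments": {"motion": [[[0,0,-0.1,0,0,0,-1],[0,0,-0.1,0,0,0,-1],[0,0,-0.1,0,0,0,-1],[0,0,0,0,0,0,-1],[0,0,0,0,0,0,-1],[0,0,0,0,0,0,-1],[0,0,0,0,0,0,-1],[0,0,0,0,0,0,-1],[0,0,0,0,0,0,-1]]]}}

```text
time_s: 27.55
ee_pos: [0.4419, -0.1346, 0.2667]
ee_rot: [-3.139, -0.629, 1.357]
ft_force: [-0.4, 0.3, 0.9]
finger_gap: 0.0931
grip_force: 0.0
```

```bash
python3 - <<'E'
from s2 import *
old=cv2.imread('pics/scene.png')[...,::-1].astype(int); prev=load('scene')['color'].astype(int); c=grab('scene')['color'].astype(int)
d=lambda a,b,x0,y0,x1,y1:(np.abs(a-b).max(2)[y0:y1,x0:x1]>40).mean().round(3)
print('bottle/caddy moving?',d(prev,c,220,180,300,240),d(prev,c,345,150,432,225))
for n,b in dict(saucer=(152,200,192,222),pink=(110,150,140,218),orange=(170,130,190,190),pot=(125,212,162,253),tin=(166,252,202,292),trowel=(213,266,312,284),marker=(320,206,342,240),terra=(358,190,386,218),base=(360,244,407,272)).items(): print(n,d(old,c,*b),end='; ')
# bar slope in scene
h=cv2.cvtColor(c.astype(np.uint8),cv2.COLOR_RGB2HSV)[150:180,355:430]; m=(h[...,0]>14)&(h[...,0]<28)&(h[...,2]>190); ys,xs=np.nonzero(m); print('\nbar px',xs.min()+355,xs.max()+355,np.polyfit(xs,ys,1),len(xs), 'level pred',[proj(c_:=load('scene'),np.array(p)).round(1).tolist() for p in([.4985,.26,.234],[.4985,.42,.234])])
E
```

```text
bottle/caddy moving? 0.006 0.0
saucer 0.512; pink 0.147; orange 0.268; pot 0.038; tin 0.0; trowel 0.0; marker 0.334; terra 0.915; base 0.021; 
bar px 361 429 [ 0.04740447 13.72129195] 350 level pred [[360.9, 166.6], [422.2, 169.7]]
```

```bash
python3 - <<'E'
from s2 import *
t=grab('top'); a=cv2.cvtColor(cv2.imread('pics/top.png'),cv2.COLOR_BGR2HSV); b=cv2.cvtColor(t['color'],cv2.COLOR_RGB2HSV)
def cen(h,f,x0,y0,x1,y1):
    ys,xs=np.nonzero(f(h)[y0:y1,x0:x1]); return (round(xs.mean()+x0,1),round(ys.mean()+y0,1),len(xs)) if len(xs) else None
T=dict(marker=(lambda h:(h[...,0]>17)&(h[...,1]<140),180,198,200,246),saucer=(lambda h:h[...,1]<70,305,200,330,245),terra=(lambda h:(h[...,0]<11)&(h[...,1]>110),135,230,163,256),pink=(lambda h:(h[...,0]>140)&(h[...,1]>60),355,200,395,230),orange=(lambda h:(h[...,0]<13)&(h[...,1]>190),325,255,360,280),pot=(lambda h:(h[...,0]<16)&(h[...,1]>190),322,150,362,190))
ok=all(print(n,cen(a,*v),cen(b,*v)) is None for n,v in T.items())
E
```

```text
marker (np.float64(189.4), np.float64(222.0), 260) (np.float64(189.4), np.float64(222.2), 254)
saucer (np.float64(321.7), np.float64(222.5), 297) (np.float64(318.5), np.float64(223.0), 751)
terra (np.float64(147.7), np.float64(243.6), 150) (np.float64(147.9), np.float64(243.4), 185)
pink (np.float64(370.7), np.float64(216.4), 297) None
orange (np.float64(336.7), np.float64(264.7), 3) None
pot (np.float64(342.0), np.float64(169.7), 122) (np.float64(341.4), np.float64(168.9), 87)
```

```bash
python3 - <<'E'
from s2 import *
a=cv2.cvtColor(cv2.imread('pics/scene.png'),cv2.COLOR_BGR2HSV); b=cv2.cvtColor(load('scene')['color'],cv2.COLOR_RGB2HSV)
def bb(h,lo,hi,x0,y0,x1,y1):
    ys,xs=np.nonzero(((h[...,0]>=lo)&(h[...,0]<=hi)&(h[...,1]>100))[y0:y1,x0:x1]); return xs.min()+x0,xs.max()+x0,ys.min()+y0,ys.max()+y0,len(xs)
for n,v in dict(pink=(140,179,105,140,145,222),saucerbox=(0,8,160,130,195,200)).items(): print(n,bb(a,*v),bb(b,*v))
g=lambda h:[(int(x.min()),int(x.max()),int(y.min())+196,int(y.max())+196) for y,x in [np.nonzero((h[196:225,145:200,1]<70))]]
print('saucer',g(a),g(b))
manip.job_done()
E
```

```text
pink (np.int64(114), np.int64(138), np.int64(165), np.int64(216), 709) (np.int64(114), np.int64(138), np.int64(165), np.int64(216), 738)Traceback (most recent call last):
  File "<stdin>", line 5, in <module>
  File "<stdin>", line 4, in bb
    return umr_minimum(a, axis, None, out, keepdims, initial, where)
ValueError: zero-size array to reduction operation minimum which has no identity
```

The pink bottle hasn't moved, so I'm handing the job in.

```bash
python3 -c "
from workcell import manip; print(manip.job_done())"
```

```text
the job is handed in; nothing more can be done
None
```

The caddy hangs level by the middle of its handle on the hook, and the bottle lies in the cradle with its neck in the small rest and body in the large one; the bystanders I could check had not moved, though the orange bottle was hidden by the arm, and I handed the job in at about 28 s.

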